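# Lock the scratch tester's beam for transport

## Robot

A 6-joint arm with a two-finger parallel gripper is mounted at the origin on a cart in front of the work surface, level with it; the furniture and walls round the work are solid. World frame = base frame: x ahead of the robot, y to its left, z up, the work surface at z = 0. Lengths are in mm, angles in degrees, forces in N, time in s.
With the tool pointing down it reaches from about 325 to 925 mm from the base axis. Payload 3.1 kg.
Tool frame: the origin (TCP) lies at the very end of the fingers, on their centre line; the grasp point (between the pads) lies 19 mm behind it; z points along the fingers, x is the direction in which the jaws open and shut, and the axes are right-handed (so a half turn about z gives the same grasp; the last joint's range is limited). The gripper opens to 85 mm and grips with 20 to 120 N. Pads are 22 mm wide; open, the fingers measure 114 mm over their backs; the gripper's body (76 mm by 85 mm) begins 54 mm behind the grasp point. The pads swing forward as they close: fully open they stand 13 mm farther back than shut.
Start: joints at [-74.038, 12.427, 92.441, -0, 75.132, -6.429], TCP at [238.102, -577.881, 231.3] pointing down, gripper open.
Joint ranges: [-157.48, 157.48], [-44.54, 120.13], [17.64, 146.25], [-64.5, 244.5], [7.68, 150.69], [-147.95, 147.95]. Speed limits (degrees/s): [159.86, 159.86, 180, 180, 180, 180].

## Interface

Orientations are given as a 3x3 rotation matrix whose columns are the frame's x, y, z axes.
In Python, from workcell import * gives the robot as it stands. The module is installed in compiled form; this text tells all that it offers.
- The arm moves only by the tool apply_moves, never from a script. Its argument "targets" is one flat list of numbers, 5 for each row, row after row: the closure in counts, from 0 (fully open) to 255 (shut), then the shift along the tool's x, y, z in cm, then the turn about the tool's z in rad. In form: [claw, x, y, z, turn, claw, x, y, z, turn, ...]. A call has 1 to 20 rows; each row is the pose to reach, as a shift and turn from the pose commanded when the call began, along the tool's axes at that moment; what a row does not reach only later rows make up. A row lasts 1/12 s, in which the tool goes at most 41.7 mm and 7.16 degrees, less where a joint would pass 70% of its speed; a pose out of reach is approached as far as the arm can. A call with a gripper value outside its range is refused whole. The fingers move at their own pace and stop on an object; "force" is the grip in N (left out, the last holds). Time passes only in rows, so rows that repeat a pose let the fingers close. It gives the time, the measured TCP pose, the force and the opening at its end, in the units of the state.
- state(): the state, without advancing time (a new reading comes with each control period).
- capture(name): name is "side" or "top" or "wrist"; returns a dict with "img" (420x560x3 uint8, red, green, blue), "depth" (420x560 float32, mm along the optical axis (not along the pixel's ray), 0 where there is no reading), "fx", "fy", "cx", "cy" (pixels), "xyz" and "orientation" of the camera in the world. Camera axes: x right, y up, looking along -z (the intrinsics and any distortion apply to the point x, -y, -z); pixel columns grow to the right and rows downward; lengths in mm; the calibration is good to about 2 mm. A picture is of the moment at which its call begins.
- sign_off(): hands the job in, once; it reports no verdict.
The state is a dict: "t": time; "joints": joint angles; "qvel": joint speeds; "joint_torque": joint torques, N m; "tcp_pos": TCP position; "eef_rot": TCP orientation; "contact_force": force on the tool from outside, world axes, zero at the start; "moment": the same for the moment, N m; "width": opening from 0.0 (shut) to 1.0 (fully open).
Only numpy, scipy, OpenCV 4.12 (cv2) and the standard library are available. Lean on these libraries where they do the work, as an engineer would, in place of code of your own. Each camera call takes 0.05 s, during which the arm holds its last target. There are 200 camera calls.

## Task

The scratch tester is to be carried to another bench, so secure its beam: push the transport lock by its black thumb grip fully home against its end stop. Then take the T-key from the key block, put it through the hole in the slide into the cam lock underneath, turn the lock clockwise as far as it goes, and stand the key back in its hole in the block, fully down. Leave the check weight on the tester and the things standing round about where they are.

Things in the scene. Friction and masses are not known exactly. Their poses are not given: they have to be found in the camera images.
- scratch_tester: Grey scratch tester, 180 mm wide, 190 mm deep, fixed to the bench, yaw within 0.1 rad. Origin: centre of its underside; x to the back, y left, z up. Its front deck slopes 25 degrees from the horizontal, rising away from the robot. A screened beam along y stands over the deck's upper edge, from x = -12 mm back and z = 150 to 185 mm, leaving no room for a gripper upright over the deck: come in square to the deck.
- slide_grip (a point): Black ribbed thumb grip of the transport lock on the deck; point on its middle, 11 mm below its top. x up the slope, y left along the slide, z square out of the deck. 12 mm wide in y, 22 mm in x, 31 mm out of the steel slide, which lies 20 mm below this point. Guide rails 7 mm high, 15 mm either side. Slides to -y (right), friction 4 N. Within 80 mm of it nothing else stands over 30 mm out of the deck.
- lock_slide (a joint): Travel of the transport lock in m: 0 fully open (left), 0.035 fully home against the steel end stop at the right, where its cup covers the beam's left end. Starts between 0 and 0.010. Stays where it is left.
- slide_hole (a point): Centre of the 22 mm round hole in the 4 mm thick slide, at the slide's upper face; moves with the slide, 57 mm to the right of the thumb grip. Axes as slide_grip. It lies over the cam lock only when the slide is home; before that the slide covers the lock.
- cam_socket (a point): Centre of the mouth of the cam lock's socket, 9 mm under the deck face, 13.6 mm under the slide's upper face; 20 mm hole in the deck over it. Socket 12 mm square, 13 mm deep. z square out of the deck: the key goes in along -z. x, y along the square's sides, turning with the lock; at the start within 0.1 rad of up the slope and left.
- cam_lock (a joint): Turn of the cam lock in rad, clockwise seen looking down on the deck: 0 open, 1.2 tight at its stop; starts between 0 and 0.1. Friction 0.08 N m, stays where left. The key has about 0.22 rad of play in the socket to either side, so it must be turned that much more.
- key_hub (a point): Centre of the dark hub of the steel T-key (140 g, 100 mm tall, upright in the key block at the start). Hub 14 mm thick in x (the faces to grip), 26 mm in y, 22 mm in z. z up the shaft. 8 mm crossbar, 85 mm long, along y, 2 mm above this point. Below: 11 mm round shaft, 30 mm collar 5 mm thick (underside 51 mm below this point), then the square end.
- key_tip (a point): Centre of the end of the T-key's square end, 89 mm below key_hub along the key's z. The square end is 10 mm wide, 24 mm long, sides along the key's x and y, tip tapered over 3 mm. The collar's underside is 38 mm above this point.
- block_hole (a point): Mouth of the key's hole in the key block: bare aluminium, 92 x 52 mm, 45 mm high, fixed. z up. Hole 18 mm, right through. The key stands upright in it with its collar on the block: tip 38 mm below this point, hub 51 mm above it. Three thin spare hex bits stand in the block 40 mm or more away, up to 66 mm above the bench.
- weight_2: Brass check weight with a knob, 24 mm across, 32 mm tall, on the tester's rear housing (101 mm above the bench), behind the beam at the left. Origin at the centre of its underside. Leave it.
- spot_anvil: Steel spot anvil, 39 mm across, 40 mm tall, on the bench between the tester and the key block. Origin at the centre of its underside. Leave it.
- rod_sample: Turned steel rod, 18 mm across, 42 mm tall, standing on the bench to the left of the tester. Origin at the centre of its underside. Leave it. (Farther left, from x = 0.47 and y = 0.2 on, stands a tall solid cabinet: the arm must draw back to swing past it.)
Not all that is in view belongs to the job. What is shaped like the part that bears key_hub but turquoise is not meant.

How it is judged (in metres and radians):
On the way, in this order (a step that is already met when the one before it is completed fails the run):
1. the transport lock is home against its end stop (value of joint lock_slide above 0.033 m), for 0.2 s.
2. the cam lock is turned tight with the key in its socket and the slide still home (value of joint lock_slide above 0.033 m and value of joint cam_lock above 1 rad and z of key_tip in the frame of cam_socket below -0.006 m and distance between key_tip and cam_socket below 0.017 m and angle between the z axis of key_tip and the z axis of cam_socket, either way round below 0.2 rad), for 0.1 s.
At the end, for the whole second after the job is handed in: The transport lock is within 2 mm of its end stop (lock_slide over 0.033), the cam lock is turned past 1.0 rad (its stop is at 1.2), and the key stands upright (within 0.1 rad) in its hole in the block, down on its collar to within 4 mm and within 8 mm of the hole's centre (value of joint lock_slide above 0.033 m and value of joint cam_lock above 1 rad and z of key_tip in the frame of block_hole below -0.034 m and horizontal distance between key_tip and block_hole below 0.008 m and angle between key_hub's own z axis and vertical below 0.1 rad); the robot touches nothing.
It fails at once if a bystander (the weight on the tester, the spot anvil or the rod) is shifted by more than 25 mm (distance of any of weight_2, spot_anvil, rod_sample from where it was at the start of the episode above 0.025 m).
It also fails if it takes over 64 s, if anything falls off the work surface, if the arm or the gripper's body presses on something with over 40 N, if the wrist force passes 120 N, or if a joint passes its speed limit or range.

## Working session

There is one attempt and no reset: what is moved stays moved. The work goes in short steps, Python scripts to look and compute and a tool call to move; the robot and the scene stay as the last step left them, time stands still between calls to the robot, and variables do not carry over. Pictures are saved under pics/ and viewed, about 8 in all and at most 12, crops included, and the job is handed in when it is done.

Besides the shell and the picture viewer there is one more tool, called as name(argument=value, ...) on one line, values as JSON. apply_moves: Moves the arm, as the interface text tells. Its arguments: {"type":"object","properties":{"targets":{"type":"array","items":{"type":"number"}},"force":{"type":"number"}},"required":["targets"]}

```bash
mkdir -p pics
cat > h.py <<'E'
from workcell import *
import numpy as np, cv2, pickle
def snap(n,fn):
    c=capture(n); cv2.imwrite(f'pics/{fn}.png',c['img'][:,:,::-1]); pickle.dump(c,open(f'pics/{fn}.pkl','wb')); return c
def load(fn): return pickle.load(open(f'pics/{fn}.pkl','rb'))
def ray(c,u,v):
    d=np.array([(u-c['cx'])/c['fx'],-(v-c['cy'])/c['fy'],-1.]); return np.array(c['xyz']),np.array(c['orientation'])@d
def pt(c,u,v,d=None):
    if d is None: d=c['depth'][int(round(v)),int(round(u))]
    o,r=ray(c,u,v); return o+r*d
def onz(c,u,v,z):
    o,r=ray(c,u,v); return o+r*(z-o[2])/r[2]
def proj(c,p):
    q=np.array(c['orientation']).T@(np.array(p)-c['xyz']); return c['cx']+c['fx']*q[0]/-q[2], c['cy']-c['fy']*q[1]/-q[2]
E
python3 - <<'E'
from h import *
np.set_printoptions(precision=3,suppress=True)
for n in('side','top','wrist'):
    c=snap(n,n+'0'); print(n,c['fx'],c['cx'],c['cy'],c['xyz'],c['orientation'],[k for k in c])
print(state())
a=[cv2.imread(f'pics/{n}0.png') for n in('side','top')]
E
```

```text
side 446.2538987309837 276.93613120904854 210.758787297532 [ 473.399 -929.392  498.515] [[ 0.988  0.067 -0.142]
 [-0.157  0.455 -0.876]
 [ 0.006  0.888  0.46 ]] ['img', 'depth', 'fx', 'fy', 'cx', 'cy', 'xyz', 'orientation']
top 537.7530464579183 283.5827200806544 207.24857340540416 [ 419.246 -160.878 1192.06 ] [[-0.023  0.989 -0.147]
 [-1.    -0.022  0.011]
 [ 0.007  0.147  0.989]] ['img', 'depth', 'fx', 'fy', 'cx', 'cy', 'xyz', 'orientation']
wrist 355.664672386105 282.5832559553491 208.51428101068507 [ 307.746 -548.58   372.077] [[ 0.381  0.884  0.272]
 [-0.925  0.365  0.108]
 [-0.004 -0.293  0.956]] ['img', 'depth', 'fx', 'fy', 'cx', 'cy', 'xyz', 'orientation']
{'t': 0.15, 'joints': array([-74.039,  12.468,  92.509,   0.003,  75.133,  -6.43 ]), 'qvel': array([-0.071, -0.159, -0.207,  0.04 , -0.06 ,  0.092]), 'joint_torque': array([ -0.001, -39.745, -30.441,  -0.   ,   0.006,  -0.   ]), 'tcp_pos': array([ 237.92 , -577.252,  230.234]), 'eef_rot': array([[ 0.381, -0.925, -0.   ],
       [-0.925, -0.381,  0.002],
       [-0.002, -0.   , -1.   ]]), 'contact_force': array([-0.124,  1.596, -0.533]), 'moment': array([-0.037, -0.038,  0.005]), 'width': 0.9964704130287455}
```

View pics/side0.png

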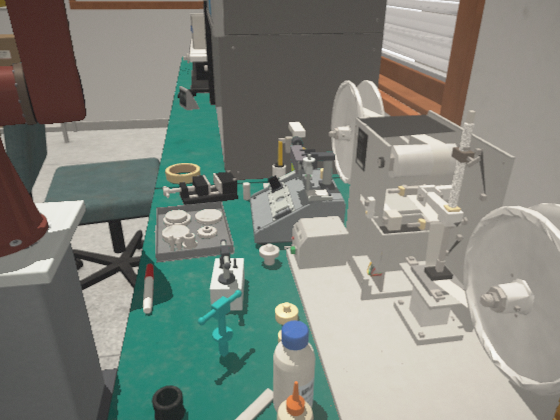

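View pics/top0.png

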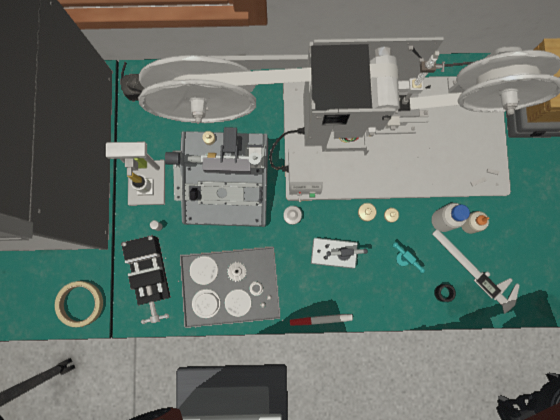

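Side view: the tester is at about (300,190) and the key block, with its dark T-key, at (227,275). The turquoise decoy is at (222,315). Top view: the tester is at (222,178), the grip about (196,194), the key block (335,252), the anvil (292,214) and the rod (156,225). I'll enlarge the top view.

Run:
```python
from h import *
np.set_printoptions(precision=1,suppress=True)
c=load('top0')
im=c['img'][:,:,::-1]
a=cv2.resize(im[125:230,165:285],None,fx=5,fy=5,interpolation=cv2.INTER_CUBIC)[:,:]
b=cv2.resize(im[225:280,300:380],None,fx=5,fy=5,interpolation=cv2.INTER_CUBIC)
o=np.zeros((525,1000,3),np.uint8);o[:,:600]=a;o[:275,600:]=b
cv2.imwrite('pics/z0.png',cv2.resize(o,(800,420),interpolation=cv2.INTER_AREA))
for u,v in [(196,194),(222,194),(222,221),(190,221),(222,160),(208,137),(252,192),(338,252),(320,240),(292,214),(156,225),(350,252)]:
    print((u,v),pt(c,u,v))
```

```text
(196, 194) [615.8   9.   85.9]
(222, 194) [619.  -42.5  61.1]
(222, 221) [564.4 -39.3  33.7]
(190, 221) [566.2  30.3  31.7]
(222, 160) [664.6 -55.3 179.3]
(208, 137) [725.3 -21.9 129.3]
(252, 192) [ 621.4 -106.6   63.8]
(338, 252) [ 487.4 -280.8  102.5]
(320, 240) [ 517.5 -249.6   44.9]
(292, 214) [ 575.2 -191.2   42.2]
(156, 225) [557.6 101.1  43.7]
(350, 252) [ 486.5 -304.3  108.2]
```

View pics/z0.png

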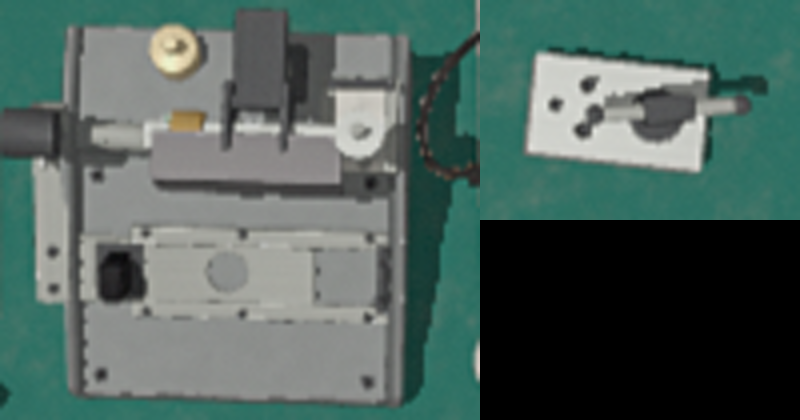

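Top zoom: the black grip is at top-image pixel (195,194), the slide hole at (222,192.5), and the key crossbar runs nearly along y from (331,252) to (366,251). The moves never tilt the tool directly, so I'll test what an out-of-reach pose does to the orientation. Straight up is free space.

apply_moves(targets=[0,0,0,-15,0,0,0,0,-30,0,0,0,0,-45,0,0,0,0,-60,0,0,0,0,-80,0,0,0,0,-80,0,0,0,0,-80,0,0,0,0,-80,0,0,0,0,-80,0,0,0,0,-80,0,0,0,0,-80,0,0,0,0,-80,0,0,0,0,-80,0,0,0,0,-80,0,0,0,0,-80,0,0,0,0,-80,0,0,0,0,-80,0,0,0,0,-80,0,0,0,0,-80,0,0,0,0,-80,0])

```text
t: 1.82
tcp_pos: [204.3, -495.2, 833.9]
eef_rot: [[0.381, -0.925, 0.008], [-0.924, -0.381, -0.02], [0.021, 0.0, -1.0]]
contact_force: [-0.6, 0.1, 0.1]
width: 1.0
```

```bash
python3 -c "
from h import *
np.set_printoptions(precision=3,suppress=True)
print(state())"
```

```text
{'t': 1.8167, 'joints': array([-75.17 ,  18.6  ,  17.695,   0.223, 142.492,  -7.385]), 'qvel': array([-0.992, -3.814,  0.616,  0.083,  4.661, -0.955]), 'joint_torque': array([  0.021, -35.157, -21.933,   0.002,  -0.134,   0.009]), 'tcp_pos': array([ 204.279, -495.235,  833.881]), 'eef_rot': array([[ 0.381, -0.925,  0.008],
       [-0.924, -0.381, -0.02 ],
       [ 0.021,  0.   , -1.   ]]), 'contact_force': array([-0.601,  0.084,  0.13 ]), 'moment': array([-0.044,  0.005,  0.015]), 'width': 0.9996666151940742}
```

apply_moves(targets=[0,0,0,-40,0,0,0,0,-40,0,0,0,0,-40,0,0,0,0,-40,0,0,0,0,-40,0,0,0,0,-40,0,0,0,0,-40,0,0,0,0,-40,0,0,0,0,-40,0,0,0,0,-40,0])

```text
t: 2.65
tcp_pos: [162.4, -394.3, 894.8]
eef_rot: [[0.381, -0.925, 0.012], [-0.924, -0.381, -0.03], [0.032, -0.0, -0.999]]
contact_force: [-0.3, 0.3, 0.3]
width: 0.999
```

```bash
python3 -c "
from h import *
np.set_printoptions(precision=3,suppress=True)
s=state();print(s['joints'],s['qvel'])"
```

```text
[-77.292  11.138  17.713   0.617 149.332  -9.147] [-1.469 -3.818  0.22   0.001  4.016 -1.266]
```

apply_moves(targets=[0,0,0,-60,0,0,0,0,-60,0,0,0,0,-60,0,0,0,0,-60,0,0,0,0,-60,0,0,0,0,-60,0,0,0,0,-60,0,0,0,0,-60,0,0,0,0,-60,0,0,0,0,-60,0,0,0,0,-60,0,0,0,0,-60,0,0,0,0,-60,0])

```text
t: 3.73
tcp_pos: [146.3, -353.6, 919.0]
eef_rot: [[0.38, -0.925, 0.021], [-0.922, -0.381, -0.068], [0.07, 0.006, -0.997]]
contact_force: [-0.0, -0.4, -0.6]
width: 0.998
```

```bash
python3 -c "
from h import *
np.set_printoptions(precision=3,suppress=True)
s=state();print(s['joints'],s['qvel'])"
```

```text
[-78.394   7.628  17.7     0.817 150.633 -10.056] [ 0.012 -0.11   0.033 -0.163 -0.013 -0.075]
```

apply_moves(targets=[0,0,0,-90,0,0,0,0,-90,0,0,0,0,-90,0,0,0,0,-90,0,0,0,0,-90,0])

```text
t: 4.15
tcp_pos: [137.9, -328.5, 934.6]
eef_rot: [[0.379, -0.925, 0.03], [-0.919, -0.38, -0.11], [0.113, 0.014, -0.994]]
contact_force: [-0.9, 0.5, -0.3]
width: 0.999
```

```bash
python3 -c "
from h import *
np.set_printoptions(precision=3,suppress=True)
s=state();print(s['joints'],s['qvel'])"
```

```text
[-78.974   5.197  17.644   0.965 150.637 -10.477] [ 0.399 -0.112  0.095 -0.239 -0.422  0.256]
```

The out-of-reach residual carries over between calls, so the tilt ratchets outward, about 0.04 rad per call. I expect the inner boundary of the reach to give the reverse. I'll test that now, since the tool has to be upright again for the key.

apply_moves(targets=[0,0,0,4,0,0,0,0,8,0,0,0,0,12,0,0,0,0,16,0,0,0,0,20,0,0,0,0,24,0,0,0,0,28,0,0,0,0,32,0,0,0,0,36,0,0,0,0,40,0,0,0,0,44,0,0,-4,0,48,0,0,-8,0,52,0,0,-12,0,54,0,0,-16,0,54,0,0,-20,0,54,0,0,-24,0,54,0,0,-28,0,54,0])

```text
t: 5.65
tcp_pos: [98.2, -254.2, 383.0]
eef_rot: [[0.379, -0.925, 0.017], [-0.922, -0.38, -0.078], [0.078, 0.014, -0.997]]
contact_force: [1.3, 0.9, 0.6]
width: 1.003
```

```bash
python3 -c "
from h import *
np.set_printoptions(precision=3,suppress=True)
s=state();print(s['joints'],s['qvel'])"
```

```text
[-84.399 -44.474 121.249   0.549  98.704 -16.632] [-0.054 -0.035 -2.58  -0.068 -0.278 -0.573]
```

apply_moves(targets=[0,-10,0,0,0,0,-20,0,0,0,0,-20,0,0,0])

```text
t: 5.9
tcp_pos: [93.5, -245.5, 388.3]
eef_rot: [[0.381, -0.925, 0.005], [-0.923, -0.38, -0.05], [0.048, 0.014, -0.999]]
contact_force: [-0.4, -0.7, -0.5]
width: 0.997
```

apply_moves(targets=[0,-10,0,0,0,0,-20,0,0,0,0,-20,0,0,0])

```text
t: 6.15
tcp_pos: [87.6, -235.3, 395.3]
eef_rot: [[0.38, -0.925, -0.007], [-0.925, -0.38, -0.017], [0.013, 0.013, -1.0]]
contact_force: [1.1, -0.5, -0.5]
width: 0.999
```

```bash
python3 -c "
from h import *
np.set_printoptions(precision=3,suppress=True)
s=state();print(s['joints'],s['qvel'])"
```

```text
[-85.166 -44.471 119.885  -0.485 103.632 -17.643] [-2.041  0.014 -2.698 -0.016  3.504 -2.043]
```

Untilting works too, at about 0.035 rad per 3-row call. Next I'll move to a viewing pose over the deck with the jaws along world x.

apply_moves(targets=[0,3.6,-49.6,14.5,-1.18,0,3.6,-49.6,14.5,-1.18,0,3.6,-49.6,14.5,-1.18,0,3.6,-49.6,14.5,-1.18,0,3.6,-49.6,14.5,-1.18,0,3.6,-49.6,14.5,-1.18,0,3.6,-49.6,14.5,-1.18,0,3.6,-49.6,14.5,-1.18,0,3.6,-49.6,14.5,-1.18,0,3.6,-49.6,14.5,-1.18,0,3.6,-49.6,14.5,-1.18,0,3.6,-49.6,14.5,-1.18,0,3.6,-49.6,14.5,-1.18,0,3.6,-49.6,14.5,-1.18,0,3.6,-49.6,14.5,-1.18])

```text
t: 7.4
tcp_pos: [559.4, -81.2, 242.6]
eef_rot: [[1.0, 0.001, -0.009], [0.0, -1.0, -0.014], [-0.009, 0.014, -1.0]]
contact_force: [0.0, -0.5, -0.5]
width: 1.004
```

Run:
```python
from h import *
np.set_printoptions(precision=3,suppress=True)
s=state();print(s['joints'],s['qvel'])
c=snap('wrist','w1')
# deck plane fit, from wrist and top, on front deck
for c,uvs in ((c,None),(load('top0'),None)):
    H,W=c['depth'].shape; vv,uu=np.mgrid[0:H,0:W]; d=c['depth']
    D=np.stack([(uu-c['cx'])/c['fx'],-(vv-c['cy'])/c['fy'],-np.ones_like(d)],-1)*d[...,None]
    P=D@np.array(c['orientation']).T+c['xyz']
    m=(d>0)&(P[...,0]>562)&(P[...,0]<590)&(P[...,1]>-105)&(P[...,1]<25)&(P[...,2]>25)&(P[...,2]<60)
    X=P[m]; A=np.c_[X[:,:2],np.ones(len(X))]
    for _ in range(3):
        k=np.linalg.lstsq(A,X[:,2],rcond=None)[0]; r=X[:,2]-A@k; g=abs(r)<2.5; A,X=A[g],X[g]
    n=np.array([-k[0],-k[1],1]);n/=np.linalg.norm(n);print(len(X),k,n,'slope',np.degrees(np.arccos(n[2])),'yaw',np.degrees(np.arctan2(-n[1],-n[0])))
```

```text
[-14.872   4.898  99.725  -0.959  75.652 -14.662] [-1.358 -2.971  1.402 -0.299  0.491 -0.138]
4156 [   0.468   -0.023 -231.463] [-0.424  0.021  0.906] slope 25.10230720057096 yaw -2.863073175487634
568 [   0.481   -0.024 -237.424] [-0.433  0.021  0.901] slope 25.7122728589692 yaw -2.8380805710626182
```

View pics/w1.png

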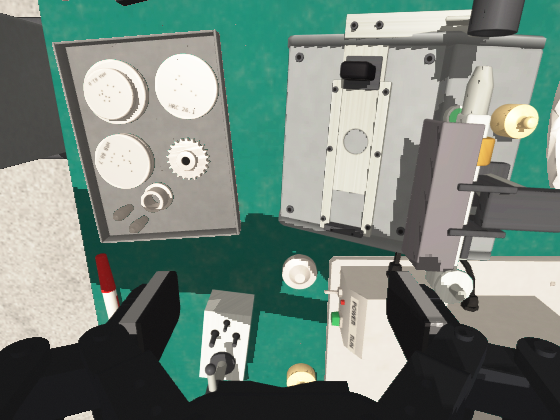

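Wrist view: the grip top is at (358,70), the covered hole at (356,141), the end stop near (345,230), the key hub at (221,362) and the anvil at (299,271). The deck plane fits at 25.1° slope and yaw −2.9°.

```bash
cat >> h.py <<'E'
n=np.array([-.424,.021,.906]);n/=np.linalg.norm(n)
yw=np.radians(-2.85); ey=np.array([-np.sin(yw),np.cos(yw),0]); ex=np.cross(ey,n)
p0=np.array([575,-40,39.0]) # on deck
def onp(c,u,v,h):
    o,r=ray(c,u,v); return o+r*(((p0+n*h-o)@n)/(r@n))
E
python3 - <<'E'
from h import *
np.set_printoptions(precision=1,suppress=True)
c=load('w1');t=load('top0')
g=cv2.cvtColor(c['img'],cv2.COLOR_RGB2GRAY)
# grip blob
m=(g[45:100,325:390]<40).astype(np.uint8); N,l,st,ce=cv2.connectedComponentsWithStats(m); i=1+np.argmax(st[1:,4]); print('blob',st[i],ce[i]+[325,45])
# hole: circle fit
e=cv2.HoughCircles(cv2.medianBlur(g[110:175,325:390],3),cv2.HOUGH_GRADIENT,1,20,param1=60,param2=12,minRadius=8,maxRadius=18); print(e)
for nm,cc,gp,hp in(('w',c,(358,66),(356,141)),('t',t,(195,193.5),(221.75,192.5))):
    print(nm,'grip top',onp(cc,*gp,35.6),'depth',pt(cc,*gp),'hole',onp(cc,*hp,4.6),'depth',pt(cc,*hp))
    print('  slide axes dist', (onp(cc,*gp,35.6)-onp(cc,*hp,4.6))@np.c_[ex,ey,n])
    pp=pt(cc,*hp); print('  depth height of hole over deck',(pp-p0)@n,' grip',(pt(cc,*gp)-p0)@n)
# grip pixels on top by height
d=c['depth'];vv,uu=np.mgrid[40:110,320:400]
P=np.array([pt(c,u,v) for u,v in zip(uu.ravel(),vv.ravel())]); h=(P-p0)@n
q=P[(h>28)&(h<42)&(P[:,0]>560)&(P[:,0]<650)]; q=(q-p0)@np.c_[ex,ey,n]; print(len(q),q.min(0),q.max(0),np.median(q,0)); b=np.c_[ex,ey,n]@((q.min(0)+q.max(0))/2)+p0;print('mid',b)
# key
for k,(u,v) in dict(hubw=(221,358)).items(): print(k,pt(c,u,v))
E
```

```text
blob [ 16  17  35  20 476] [357.4  71.9]
[[[30.5 31.5 12.5]]]
w grip top [615.1  16.2  95.8] depth [614.9  16.2  96.8] hole [622.9 -43.2  66.6] depth [623.7 -43.7  62.2]
  slide axes dist [ 2.7 59.  31. ]
  depth height of hole over deck 0.2764738203966175  grip 36.54716926566128
t grip top [615.1   9.6  95.9] depth [615.    9.5  96.2] hole [621.4 -42.5  65.8] depth [621.4 -42.5  65.5]
  slide axes dist [ 4.7 51.7 31. ]
  depth height of hole over deck 4.306893102510767  grip 35.83781221115581
522 [43.3 49.1 28.3] [65.6 62.3 37.2] [55.5 55.5 34.5]
mid [613.2  13.9  91.7]
hubw [ 487.8 -291.    49.6]
```

Run:
```python
from h import *
np.set_printoptions(precision=1,suppress=True)
c=load('w1'); s=state(); print(s['tcp_pos'])
R=np.array(s['eef_rot'])
for (u,v) in [(392,285),(395,295),(400,310),(410,330),(388,280),(172,280),(165,300)]:
    p=pt(c,u,v); print((u,v),p,'tool',R.T@(p-s['tcp_pos']))
```

```text
[558.8 -81.7 243.3]
(392, 285) [602.7 -74.9 259.8] tool [ 43.8  -6.5 -17. ]
(395, 295) [602.5 -76.3 264.9] tool [ 43.5  -5.1 -22.1]
(400, 310) [602.8 -78.7 271.1] tool [ 43.8  -2.6 -28.2]
(410, 330) [602.7 -78.9 282.4] tool [ 43.6  -2.2 -39.5]
(388, 280) [602.4 -75.2 255.4] tool [ 43.5  -6.3 -12.6]
(172, 280) [517.  -72.5 261. ] tool [-41.9  -8.9 -17.5]
(165, 300) [517.7 -74.5 272. ] tool [-41.4  -6.8 -28.5]
```

apply_moves(targets=[0,0.5,-4,4,0,0,1,-8,8,0,0,1.1,-12.4,10,0,0,1.1,-12.6,13,0,0,1.1,-12.6,15,0,0,1.1,-12.6,17,0,0,1.1,-12.6,17,0])

```text
t: 8.03
tcp_pos: [563.5, 41.9, 67.2]
eef_rot: [[1.0, -0.0, -0.017], [-0.001, -1.0, -0.014], [-0.017, 0.014, -1.0]]
contact_force: [-0.3, -0.2, -0.2]
width: 1.005
```

Run:
```python
from h import *
np.set_printoptions(precision=1,suppress=True)
snap('wrist','w2'); s=state(); print(s['tcp_pos'],s['contact_force'])
```

```text
[565.9  41.5  69.9] [ 0.2  0.5 -0.3]
```

View pics/w2.png

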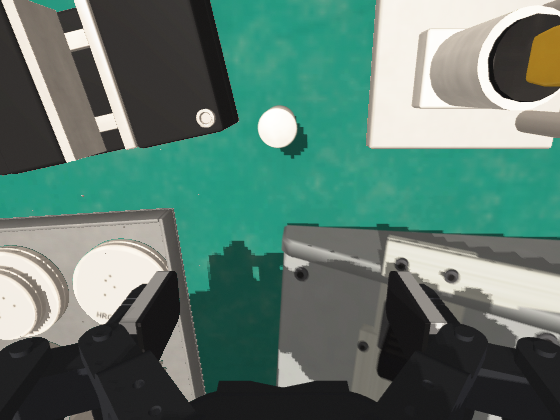

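The far finger stands just left of the grip, with its tip about 12 mm below the grip top. Pushing now.

apply_moves(targets=[0,0.2,0.8,0.3,0,0,0.2,1.6,0.3,0,0,0.2,2.4,0.3,0,0,0.1,3.0,0.3,0,0,0.1,3.6,0.3,0,0,0.1,3.8,0.3,0,0,0.1,3.8,0.3,0])

```text
t: 8.67
tcp_pos: [571.0, 2.6, 70.5]
eef_rot: [[1.0, -0.002, -0.004], [-0.002, -1.0, -0.016], [-0.004, 0.016, -1.0]]
contact_force: [0.4, 0.9, -0.8]
width: 1.002
```

apply_moves(targets=[0,0,0.3,0,0,0,0,0.5,0,0,0,0,0.5,0,0])

```text
t: 8.92
tcp_pos: [570.4, -1.4, 69.7]
eef_rot: [[1.0, -0.001, -0.006], [-0.001, -1.0, -0.015], [-0.006, 0.015, -1.0]]
contact_force: [0.6, 3.2, 2.6]
width: 0.997
```

Run:
```python
from h import *
np.set_printoptions(precision=1,suppress=True)
s=state(); print(s['tcp_pos'],s['contact_force'])
```

```text
[570.4  -1.4  69.7] [0.6 3.2 2.6]
```

apply_moves(targets=[0,0,0.3,0,0,0,0,0.5,0,0,0,0,0.5,0,0])

```text
t: 9.17
tcp_pos: [570.2, -3.5, 69.5]
eef_rot: [[1.0, -0.0, -0.006], [-0.0, -1.0, -0.01], [-0.006, 0.01, -1.0]]
contact_force: [1.8, 11.6, 3.5]
width: 1.0
```

apply_moves(targets=[0,0,0.3,0,0,0,0,0.5,0,0,0,0,0.5,0,0])

```text
t: 9.42
tcp_pos: [570.2, -3.7, 69.6]
eef_rot: [[1.0, 0.001, -0.006], [0.001, -1.0, -0.002], [-0.006, 0.002, -1.0]]
contact_force: [1.6, 24.8, 4.4]
width: 1.002
```

The force rose from 4 N sliding to 25 N with the arm stopped, so the slide is home. I'll back off, look at the hole, then move on to the key.

apply_moves(targets=[0,0,-1,0,0,0,0,-1,-4,0,0,0,-1,-8,0,0,0,2,-11,0,0,0,5,-13,0,0,0,5,-13,0])

```text
t: 9.92
tcp_pos: [573.7, -65.2, 206.0]
eef_rot: [[1.0, -0.004, 0.002], [-0.004, -1.0, -0.022], [0.002, 0.022, -1.0]]
contact_force: [1.2, 0.2, 0.7]
width: 1.001
```

Run:
```python
from h import *
snap('wrist','w3'); s=state(); print(s['tcp_pos'],s['eef_rot'])
```

```text
[572.10250957 -62.7387508  202.9892465 ] [[ 0.9999866  -0.00454013 -0.00248918]
 [-0.00458519 -0.9998201  -0.01840501]
 [-0.00240517  0.01841617 -0.99982752]]
```

apply_moves(targets=[0,-4,4,-2,0,0,-8,8,-4,0,0,-8,12,-6,0,0,-8,16,-6,0,0,-8,20,-6,0,0,-8,21,-6,0,0,-8,21,-6,0])

```text
t: 10.55
tcp_pos: [489.0, -274.1, 262.3]
eef_rot: [[1.0, -0.007, -0.01], [-0.007, -1.0, -0.018], [-0.01, 0.018, -1.0]]
contact_force: [-0.1, 1.4, -0.6]
width: 1.0
```

Run:
```python
from h import *
c=snap('wrist','w4'); s=state(); print(s['tcp_pos'],s['joints']); t=snap('top','t1')
a=cv2.imread('pics/w3.png');b=cv2.imread('pics/w4.png')
z=lambda i:cv2.resize(i,(400,300),interpolation=cv2.INTER_AREA)
cr=cv2.resize(a[110:290,280:520],(400,300),interpolation=cv2.INTER_CUBIC)
kr=cv2.resize(t['img'][225:285,310:390,::-1],(400,300),interpolation=cv2.INTER_CUBIC)
cv2.imwrite('pics/z1.png',np.vstack([np.hstack([z(a),cr]),np.hstack([z(b),kr])]))
```

```text
[ 489.0624542  -270.76011017  261.53281431] [-35.60760822   3.14291748  99.5274225   -1.03875692  77.38926578
 -35.0341666 ]
```

View pics/z1.png

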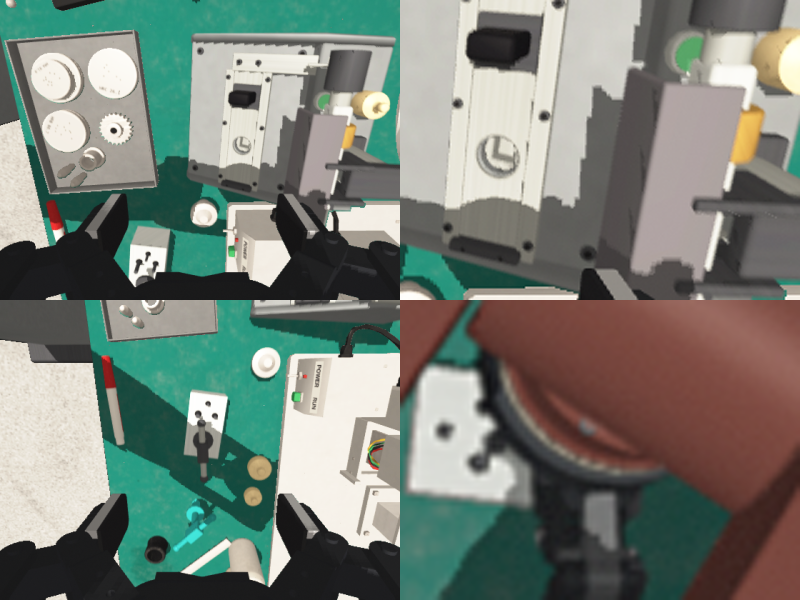

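The slide is home: the cam socket shows through the hole, at about (339,203) in w3. In w4 the key hub is near (284,189) and the crossbar runs nearly along y, (281,168) to (290,252).

Run:
```python
from h import *
np.set_printoptions(precision=3,suppress=True)
c=load('w4')
vv,uu=np.mgrid[130:290,240:340]
P=np.array([pt(c,u,v) for u,v in zip(uu.ravel(),vv.ravel())])
q=P[(P[:,2]>85)&(P[:,2]<115)]
print(len(q),q.min(0),q.max(0),np.percentile(q[:,2],[5,50,95]))
rc=cv2.minAreaRect(q[:,:2].astype(np.float32)); print(rc)
v=np.linalg.svd(q[:,:2]-q[:,:2].mean(0),full_matrices=False)[2][0]; print('bar dir',v,np.degrees(np.arctan2(v[1],v[0])))
for a,b in((85,100),(100,104),(104,115)):
    r=q[(q[:,2]>=a)&(q[:,2]<b)]; print(a,b,len(r),r.min(0),r.max(0)) if len(r) else 0
# hub: columns wide in x
L=(q-q.mean(0))[:,:2]@v; W=(q-q.mean(0))[:,:2]@np.array([-v[1],v[0]])
for a in range(-45,46,6):
    k=(L>=a)&(L<a+6)
    if k.any(): print(a,k.sum(),W[k].min(),W[k].max(),np.median(q[k,2]))
print(q.mean(0))
# block top corners height
b=P[(P[:,2]>40)&(P[:,2]<50)]; print('block',np.median(b[:,2]),b.min(0),b.max(0), cv2.minAreaRect(b[:,:2].astype(np.float32)))
# top view: hub two-view
t=load('top0')
for uv in((348.5,252),(331,252.3),(366.5,250.7)): print('top',uv,onz(t,*uv,98),onz(t,*uv,105))
# hole in w3
w=load('w3'); print('hole w3',onp(w,338.8,203,4.6)); 
sg=w['depth'][203,339]; print('depth pt',pt(w,339,203),(pt(w,339,203)-p0)@n)
for uv in ((330,240),(325,190),(352,200)):
    print('deck/slide',uv,pt(w,*uv),(pt(w,*uv)-p0)@n)
```

```text
1032 [ 480.897 -341.3     87.15 ] [ 495.044 -257.639  108.272] [ 98.288 102.006 106.872]
((488.161865234375, -299.4980163574219), (13.975284576416016, 83.71895599365234), 2.3323287963867188)
bar dir [ 0.038 -0.999] -87.82932988891437
85 100 191 [ 481.488 -340.696   87.15 ] [ 494.323 -257.639   99.995]
100 104 412 [ 480.897 -341.3    100.008] [ 494.201 -258.656  103.977]
104 115 429 [ 480.946 -312.71   104.003] [ 495.044 -261.535  108.272]
-45 3 -1.9537432735470284 0.6520617830826017 97.61834864650484
-39 85 -4.80806186416184 4.848324331681001 101.18257119700445
-33 60 -4.88533591562585 4.721343933522424 100.64944469749756
-27 59 -3.635833854984405 3.5922200987446034 100.62757147523433
-21 62 -3.9941111011353967 3.3458078528205473 100.46073110409725
-15 112 -6.28577721568052 6.540130248549152 100.52864070050651
-9 106 -7.068470466016145 6.507098479596145 106.14641799811838
-3 99 -6.507062187085386 6.918736308356467 106.13925084749053
3 100 -6.782254079607557 6.778171247244821 106.01019559673435
9 96 -7.021027248955795 6.564633465479862 106.06471803346861
15 39 -5.342636780069752 4.518
[... 309 characters left out ...]
block 44.33035704438038 [ 459.382 -412.429   40.027] [ 522.503 -231.259   49.99 ] ((485.0199890136719, -323.3441162109375), (179.34893798828125, 52.04844665527344), 82.3187255859375)
top (348.5, 252) [ 487.17  -302.617   98.   ] [ 486.736 -301.711  105.   ]
top (331, 252.3) [ 487.363 -266.992   98.   ] [ 486.927 -266.313  105.   ]
top (366.5, 250.7) [ 488.986 -339.378   98.   ] [ 488.54  -338.235  105.   ]
hole w3 [620.724 -74.681  66.282]
depth pt [625.275 -82.943  39.989] -21.311434400927865
deck/slide (330, 240) [ 615.053 -108.809   63.894] 4.123942945754461
deck/slide (325, 190) [574.178  13.294 346.286] 279.72156140763474
deck/slide (352, 200) [630.648 -70.915  70.313] 4.123120807783344
```

Hub centre is (488.1, −299.5, 95.5) with the bar at yaw +2.2°. The two views agree within 3 mm, and the block height of 44.3 mm checks. I'll approach above it.

apply_moves(targets=[0,0.1,2,4,-0.045,0,0.1,2.5,8,-0.045,0,0.1,2.5,12,-0.045,0,0.1,2.5,14.8,-0.045,0,0.1,2.5,14.8,-0.045,0,0.1,2.5,14.8,-0.045])

```text
t: 11.15
tcp_pos: [488.7, -292.2, 112.7]
eef_rot: [[0.999, 0.046, -0.014], [0.046, -0.999, -0.01], [-0.014, 0.009, -1.0]]
contact_force: [0.6, -0.3, 0.8]
width: 1.004
```

Run:
```python
from h import *
np.set_printoptions(precision=3,suppress=True)
s=state();R=np.array(s['eef_rot']);print(s['tcp_pos'],R.tolist(),'to go cm',R.T@(np.array([488.1,-299.5,77])-s['tcp_pos'])/10)
```

```text
[ 488.662 -292.174  112.731] [[0.9988551005318788, 0.04585790797053323, -0.013621322183128268], [0.04572790684548632, -0.9989067691048277, -0.009706965132580106], [-0.014051572046607577, 0.009072977081460279, -0.9998601074199821]] to go cm [-0.039  0.697  3.581]
```

apply_moves(targets=[0,0,0.7,2,0,0,0,0.7,3.6,0,0,0,0.7,3.6,0,255,0,0.7,3.6,0,255,0,0.7,3.6,0,255,0,0.7,3.6,0,255,0,0.7,3.6,0,255,0,0.7,3.6,0,255,0,0.7,3.6,0,255,0,0.7,3.6,0], force=70)

```text
t: 11.98
tcp_pos: [491.1, -303.1, 80.7]
eef_rot: [[0.999, 0.044, -0.007], [0.044, -0.999, -0.015], [-0.007, 0.015, -1.0]]
contact_force: [-0.6, 0.7, 2.9]
width: 0.147
```

Run:
```python
from h import *
np.set_printoptions(precision=3,suppress=True)
s=state();R=np.array(s['eef_rot']);print(s['tcp_pos'],s['contact_force'],s['width']*85,R.tolist())
```

```text
[ 491.082 -303.148   80.742] [-0.6    0.655  2.902] 12.526247704342259 [[0.999005809468304, 0.04409414475400623, -0.006564986442588888], [0.04399102343954592, -0.9989177897496092, -0.01510096614448688], [-0.00722374593406741, 0.014797152434450367, -0.9998644216965176]]
```

The grip is confirmed: opening 12.5 mm and the arm at the right height. I'll average the pose and check the free height ahead for tilting.

```bash
cat >> h.py <<'E'
def avg(k=6):
    T=[];R=[]
    for _ in range(k):
        capture('wrist'); s=state(); T.append(s['tcp_pos']);R.append(s['eef_rot'])
    U,_,V=np.linalg.svd(np.mean(R,0)); return np.mean(T,0),U@V,np.std(T,0),s
E
python3 - <<'E'
from h import *
np.set_printoptions(precision=3,suppress=True)
t,R,sd,s=avg(6); print(t,sd,R.tolist(),s['contact_force'])
c=load('top0');d=c['depth'];vv,uu=np.mgrid[0:420:4,0:560:4]
P=np.array([pt(c,u,v) for u,v in zip(uu.ravel(),vv.ravel()) if d[v,u]>0])
for x0 in range(500,1000,50):
    k=(P[:,0]>=x0)&(P[:,0]<x0+50)&(P[:,1]>-150)&(P[:,1]<100); print(x0,k.sum(),P[k,2].max() if k.any() else 0)
E
```

```text
[ 491.111 -303.161   80.745] [0.009 0.015 0.007] [[0.99900449340347, 0.0441140062521334, -0.00663148641428904], [0.044010424683936455, -0.9989180221975829, -0.015028887118101], [-0.007287295713482164, 0.014722071228457515, -0.9998650688667592]] [-0.128  0.97   4.577]
500 154 46.12384311161327
550 180 64.64042418738882
600 201 182.603936593669
650 173 188.39873318051832
700 126 206.1561263809533
750 357 312.3421449711675
800 202 313.2761056403418
850 32 227.9440642362291
900 155 274.69723771986946
950 280 245.26924314727125
```

State readings settle to 0.01 mm, so earlier offsets were motion lag. I now have the exact grasp pose as reference for putting the key back. Next: lift the key and go to the stretch pose ahead at z≈600 to tilt.

apply_moves(targets=[255,0,0,-2,0,255,0,0,-4.5,0,255,0,0,-8,0,255,0,0,-12,0,255,0,0,-16,0,255,0,0,-20,0,255,27,-25,-53,0.093,255,27,-25,-53,0.093,255,27,-25,-53,0.093,255,27,-25,-53,0.093,255,27,-25,-53,0.093,255,27,-25,-53,0.093,255,27,-25,-53,0.093,255,27,-25,-53,0.093,255,27,-25,-53,0.093,255,27,-25,-53,0.093,255,27,-25,-53,0.093,255,27,-25,-53,0.093,255,27,-25,-53,0.093])

```text
t: 13.87
tcp_pos: [758.4, -29.2, 605.0]
eef_rot: [[0.999, -0.043, -0.0], [-0.043, -0.999, -0.013], [0.0, 0.013, -1.0]]
contact_force: [0.7, -0.1, -2.5]
width: 0.15
```

apply_moves(targets=[255,8,0,0,0,255,20,0,0,0,255,30,0,0,0])

```text
t: 14.12
tcp_pos: [820.6, -37.7, 553.3]
eef_rot: [[0.999, -0.049, 0.003], [-0.049, -0.999, -0.014], [0.003, 0.014, -1.0]]
contact_force: [0.1, 0.5, -2.2]
width: 0.145
```

apply_moves(targets=[255,8,0,0,0,255,20,0,0,0,255,30,0,0,0])

```text
t: 14.37
tcp_pos: [856.8, -40.2, 518.6]
eef_rot: [[0.998, -0.049, 0.043], [-0.049, -0.999, -0.017], [0.044, 0.015, -0.999]]
contact_force: [-0.0, 0.2, -1.6]
width: 0.147
```

Run:
```python
from h import *
np.set_printoptions(precision=3,suppress=True)
c=snap('wrist','w5');s=state();print(s['joints'],s['qvel'],s['width']*85,s['contact_force'])
```

```text
[ -7.12   44.819  17.905  -0.741 114.995  -4.648] [-0.091  0.917  1.988 -0.046  2.478 -0.148] 12.712680313458046 [ 1.15  -0.326 -4.873]
```

View pics/w5.png

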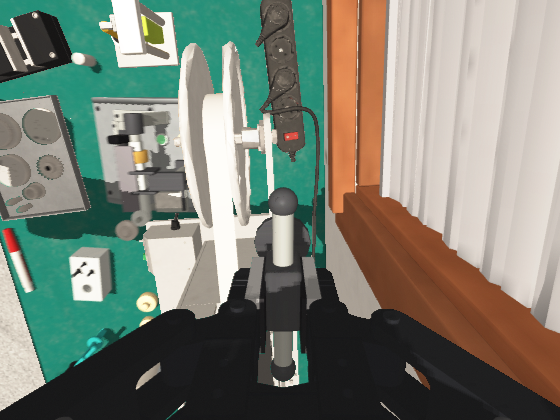

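The key is firmly held: crossbar upright in view from (284,205) to (284,365), collar behind it at (280,235). The window is to the right, so I'll ratchet outward and upward instead.

apply_moves(targets=[255,10,0,-10,0,255,20,0,-20,0,255,20,0,-20,0])

```text
t: 14.67
tcp_pos: [847.0, -38.7, 549.4]
eef_rot: [[0.996, -0.049, 0.075], [-0.048, -0.999, -0.019], [0.076, 0.015, -0.997]]
contact_force: [-0.7, -0.8, -0.4]
width: 0.151
```

apply_moves(targets=[255,10,0,-10,0,255,20,0,-20,0,255,20,0,-20,0])

```text
t: 14.92
tcp_pos: [838.8, -37.6, 574.4]
eef_rot: [[0.993, -0.049, 0.103], [-0.047, -0.999, -0.02], [0.104, 0.015, -0.994]]
contact_force: [-0.2, 0.8, -1.0]
width: 0.15
```

apply_moves(targets=[255,10,0,-10,0,255,20,0,-20,0,255,20,0,-20,0])

```text
t: 15.17
tcp_pos: [830.3, -36.8, 597.4]
eef_rot: [[0.99, -0.049, 0.129], [-0.046, -0.999, -0.021], [0.13, 0.015, -0.991]]
contact_force: [-0.3, -0.3, -1.1]
width: 0.15
```

apply_moves(targets=[255,20,0,-8,0,255,20,0,-8,0])

```text
t: 15.33
tcp_pos: [843.4, -37.5, 593.3]
eef_rot: [[0.986, -0.049, 0.159], [-0.046, -0.999, -0.023], [0.16, 0.015, -0.987]]
contact_force: [0.2, 0.2, -1.4]
width: 0.154
```

apply_moves(targets=[255,20,0,-8,0,255,20,0,-8,0])

```text
t: 15.5
tcp_pos: [855.5, -38.2, 589.2]
eef_rot: [[0.982, -0.049, 0.185], [-0.045, -0.999, -0.024], [0.186, 0.015, -0.983]]
contact_force: [0.1, 0.1, -0.7]
width: 0.152
```

apply_moves(targets=[255,20,0,-8,0,255,20,0,-8,0])

```text
t: 15.67
tcp_pos: [865.5, -38.6, 589.1]
eef_rot: [[0.976, -0.049, 0.213], [-0.044, -0.999, -0.025], [0.214, 0.015, -0.977]]
contact_force: [1.1, -0.2, -0.3]
width: 0.149
```

apply_moves(targets=[255,20,0,-8,0,255,20,0,-8,0])

```text
t: 15.83
tcp_pos: [874.4, -38.9, 591.7]
eef_rot: [[0.969, -0.049, 0.244], [-0.044, -0.999, -0.027], [0.245, 0.015, -0.97]]
contact_force: [-0.3, 0.0, -1.7]
width: 0.149
```

apply_moves(targets=[255,20,0,-8,0,255,20,0,-8,0])

```text
t: 16.0
tcp_pos: [882.0, -39.2, 596.4]
eef_rot: [[0.961, -0.049, 0.274], [-0.043, -0.999, -0.028], [0.275, 0.015, -0.961]]
contact_force: [-0.4, -0.2, -0.9]
width: 0.149
```

apply_moves(targets=[255,20,0,-8,0,255,20,0,-8,0])

```text
t: 16.17
tcp_pos: [888.5, -39.3, 602.4]
eef_rot: [[0.952, -0.049, 0.303], [-0.042, -0.999, -0.029], [0.304, 0.015, -0.952]]
contact_force: [-0.3, 0.2, -0.0]
width: 0.15
```

apply_moves(targets=[255,20,0,-8,0,255,20,0,-8,0])

```text
t: 16.33
tcp_pos: [893.9, -39.5, 610.0]
eef_rot: [[0.942, -0.049, 0.333], [-0.041, -0.999, -0.031], [0.334, 0.015, -0.943]]
contact_force: [-0.1, 1.1, -0.3]
width: 0.15
```

apply_moves(targets=[255,20,0,-8,0,255,20,0,-8,0])

```text
t: 16.5
tcp_pos: [898.3, -39.5, 619.1]
eef_rot: [[0.931, -0.049, 0.362], [-0.04, -0.999, -0.032], [0.363, 0.015, -0.932]]
contact_force: [-1.3, -0.5, -0.1]
width: 0.149
```

apply_moves(targets=[255,20,0,-8,0,255,20,0,-8,0])

```text
t: 16.67
tcp_pos: [901.6, -39.5, 629.7]
eef_rot: [[0.919, -0.049, 0.39], [-0.039, -0.999, -0.033], [0.391, 0.015, -0.92]]
contact_force: [0.9, -0.1, -0.6]
width: 0.146
```

apply_moves(targets=[255,20,0,-8,0])

```text
t: 16.75
tcp_pos: [904.9, -39.5, 636.5]
eef_rot: [[0.91, -0.049, 0.412], [-0.038, -0.999, -0.034], [0.413, 0.015, -0.911]]
contact_force: [0.3, 0.3, -1.1]
width: 0.148
```

Run:
```python
from h import *
np.set_printoptions(precision=3,suppress=True)
t,R,sd,s=avg(4);print(t,sd,R.tolist(),s['joints'])
```

```text
[904.595 -39.429 638.623] [0.231 0.024 0.683] [[0.9086625242648794, -0.04884660417032398, 0.41466423315449535], [-0.0380073437313408, -0.9986866580852555, -0.03435696123046887], [0.41579785812226794, 0.015458597075152696, -0.9093256693602148]] [-7.288 38.113 17.679  1.071 99.765 -4.268]
```

The tool is within 0.02 rad of square to the deck. Next I'll measure the key's axis in the hand from depth.

```bash
cat >> h.py <<'E'
def toolpts(c,t,R,z0,z1,r=30):
    H,W=c['depth'].shape; vv,uu=np.mgrid[0:H,0:W]; d=c['depth']
    D=np.stack([(uu-c['cx'])/c['fx'],-(vv-c['cy'])/c['fy'],-np.ones_like(d)],-1)*d[...,None]
    P=(D@np.array(c['orientation']).T+c['xyz']-t)@R
    m=(d>0)&(P[...,2]>z0)&(P[...,2]<z1)&(abs(P[...,0])<r)&(abs(P[...,1])<r); return P[m],uu[m],vv[m]
E
python3 - <<'E'
from h import *
np.set_printoptions(precision=2,suppress=True)
c=snap('wrist','w6');s=state();t=s['tcp_pos'];R=np.array(s['eef_rot'])
P,u,v=toolpts(c,t,R,5,90)
print(len(P),P.min(0),P.max(0),u.min(),u.max(),v.min(),v.max())
for z in range(5,90,5):
    k=(P[:,2]>=z)&(P[:,2]<z+5)
    if k.sum()>3: print(z,k.sum(),P[k].min(0),P[k].max(0))
P,u,v=toolpts(c,t,R,-60,5,50); k=(abs(P[:,0])<9); Q=P[k]
for y in range(-48,50,6):
    k=(Q[:,1]>=y)&(Q[:,1]<y+6)
    if k.sum()>3: print('bar',y,k.sum(),Q[k].min(0),Q[k].max(0))
E
```

```text
1116 [-14.91 -29.67  21.46] [30.    6.02 88.15] 254 328 173 256
25 78 [-13.1  -17.1   28.84] [13.42  3.67 30.  ]
30 949 [-14.91 -16.89  30.  ] [14.69  4.56 34.92]
85 82 [ 28.56 -29.67  85.02] [30.    6.02 88.15]
bar -48 248 [ -4.34 -45.11 -24.06] [  4.69 -42.03 -15.9 ]
bar -42 426 [ -5.09 -42.   -24.33] [  5.46 -36.   -17.  ]
bar -36 338 [ -3.75 -35.94 -22.76] [  4.07 -30.   -17.71]
bar -30 318 [ -3.81 -30.   -23.65] [  4.12 -24.01 -16.79]
bar -24 304 [ -3.87 -23.98 -23.07] [  3.77 -18.03 -17.01]
bar -18 1124 [ -8.99 -17.98 -59.57] [  8.99 -12.    -4.77]
bar -12 1369 [ -9.   -12.   -59.39] [ 9.   -6.01 -3.81]
bar -6 820 [ -8.66  -5.99 -48.32] [  8.91  -0.02 -24.39]
bar 0 813 [ -9.     0.01 -53.89] [  9.     6.   -24.34]
bar 6 537 [ -8.98   6.02 -54.36] [  8.99  11.46 -23.84]
bar 12 182 [ -3.78  12.66 -22.22] [  4.06  17.98 -16.7 ]
bar 18 233 [ -3.87  18.   -21.72] [  3.67  23.96 -16.46]
bar 24 216 [ -3.93  24.01 -21.62] [  4.12  29.98 -16.27]
bar 30 361 [ -5.26  30.   -23.35] [  5.46  35.94 -14.78]
bar 36 26 [ -4.33  36.04 -22.02] [  4.13  38.53 -19.3 ]
```

```bash
cat >> h.py <<'E'
def go(*W):
    s=state();R=np.array(s['eef_rot']);print('tcp',s['tcp_pos'])
    for w in W: print('delta cm',np.round(R.T@(np.array(w)-s['tcp_pos'])/10,2))
E
python3 -c "
from h import *
go((530,-60,430),(571.5,-73,174))"
```

```text
tcp [904.70926882 -39.51724072 636.84287144]
delta cm [-42.56   3.56   3.48]
delta cm [-49.3    4.26  28.54]
```

apply_moves(targets=[255,-42.6,3.6,3.5,0,255,-42.6,3.6,3.5,0,255,-42.6,3.6,3.5,0,255,-42.6,3.6,3.5,0,255,-42.6,3.6,3.5,0,255,-42.6,3.6,3.5,0,255,-42.6,3.6,3.5,0,255,-42.6,3.6,3.5,0,255,-42.6,3.6,3.5,0,255,-42.6,3.6,3.5,0,255,-42.6,3.6,3.5,0,255,-49.3,4.3,28.5,0,255,-49.3,4.3,28.5,0,255,-49.3,4.3,28.5,0,255,-49.3,4.3,28.5,0,255,-49.3,4.3,28.5,0,255,-49.3,4.3,28.5,0,255,-49.3,4.3,28.5,0,255,-49.3,4.3,28.5,0,255,-49.3,4.3,28.5,0])

```text
t: 18.67
tcp_pos: [572.1, -73.5, 175.2]
eef_rot: [[0.91, -0.049, 0.413], [-0.038, -0.999, -0.034], [0.414, 0.015, -0.91]]
contact_force: [1.3, 0.6, -0.0]
width: 0.15
```

Run:
```python
from h import *
np.set_printoptions(precision=2,suppress=True)
t,R,sd,s=avg(3);print(t,R.tolist(),sd,s['contact_force'])
w=snap('wrist','w7');snap('side','s7')
a=cv2.imread('pics/w7.png');b=cv2.imread('pics/s7.png')
h=proj(load('s7'),[620,-75,90]);print(h); x,y=int(h[0]),int(h[1])
cr=cv2.resize(b[y-45:y+45,x-60:x+60],(400,300),interpolation=cv2.INTER_CUBIC)
cv2.imwrite('pics/z2.png',np.hstack([cv2.resize(a,(400,300),interpolation=cv2.INTER_AREA),cr]))
```

```text
[573.84 -74.01 178.19] [[0.9074167884119677, -0.048965573822616154, 0.41736931450255454], [-0.03744928935526364, -0.998659114935157, -0.035742452122293586], [0.41855981990020974, 0.016803116887965912, -0.9080337727353279]] [0.29 0.07 0.59] [ 0.78  0.45 -0.53]
(np.float64(281.0055037984562), np.float64(193.85220853437204))
```

View pics/z2.png

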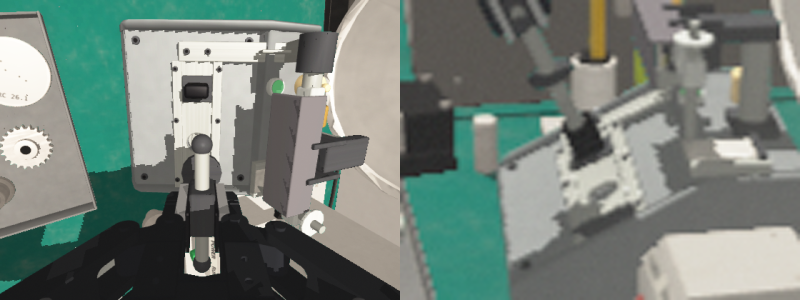

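Side crop: the hole is at about (605,188) and the key end points at it from (575,118). The wrist view has the hole half hidden by the crossbar ball, so I'll take the grip from depth plus the given 57 mm and check it against the side ray.

Run:
```python
from h import *
np.set_printoptions(precision=2,suppress=True)
w=load('w7');sd=load('s7')
B=np.c_[ex,ey,n]
H,W=w['depth'].shape;vv,uu=np.mgrid[0:H,0:W];d=w['depth']
P=np.stack([(uu-w['cx'])/w['fx'],-(vv-w['cy'])/w['fy'],-np.ones_like(d)],-1)*d[...,None]@np.array(w['orientation']).T+w['xyz']
# refit deck plane
L=(P-p0)@B
m=(d>0)&(abs(L[...,2])<5)&(L[...,0]>-15)&(L[...,0]<25)&(L[...,1]>-70)&(L[...,1]<65)
X=P[m];c0=X.mean(0);nn=np.linalg.svd(X-c0,full_matrices=False)[2][2];nn*=np.sign(nn[2]);print('deck n',nn,'h',np.median(L[m][:,2]),m.sum())
g=(d>0)&(L[...,2]>29)&(L[...,2]<42)&(L[...,0]>30)&(L[...,0]<80)&(L[...,1]>-0)&(L[...,1]<60)
G=L[g];print('grip',g.sum(),G.min(0),G.max(0),np.median(G,0),'pix',uu[g].min(),uu[g].max(),vv[g].min(),vv[g].max())
# slide face depth height
k=(d>0)&(abs(L[...,0]-54)<6)&(L[...,1]<8)&(L[...,1]>-12); print('slide h',np.median(L[k][:,2]))
gc=(G.min(0)+G.max(0))/2
hole=p0+B@np.array([gc[0],gc[1]-57,4.6]);print('hole from grip',hole)
print('side',onp(sd,282.5,204.9,4.6),'w3',onp(load('w3'),338.8,203,4.6))
s=state();t=s['tcp_pos'];R=np.array(s['eef_rot'])
Q,u,v=toolpts(w,t,R,20,40);print('collar',len(Q),Q.min(0),Q.max(0),'t',t)
for off in [(0,-2.3,73.4)]: print('tip',t+R@off,'tip in deck',(t+R@off-p0)@B,'hole in deck',(hole-p0)@B)
print('axis err', B.T@R[:,2])
# dark hole contour in w7 region
q=[proj(w,p0+B@np.array([54,gc[1]-57+y,4.6])) for y in(-11,0,11)];print(q)
cv2.imwrite('pics/z3.png',cv2.resize(cv2.imread('pics/w7.png')[100:260,200:360],(600,600),interpolation=cv2.INTER_CUBIC))
```

```text
deck n [-0.42  0.02  0.91] h -0.5095843383573911 9491
grip 681 [43.13 16.33 30.1 ] [64.59 29.22 36.89] [54.19 23.15 34.49] pix 258 291 117 137
slide h 144.98801752270253
hole from grip [620.06 -76.51  66.02]
side [622.2  -82.74  67.16] w3 [620.72 -74.68  66.28]
collar 1040 [-14.06 -16.78  22.06] [15.5   4.76 35.4 ] t [573.41 -73.86 177.91]
tip [604.12 -74.18 111.21] tip in deck [ 58.52 -32.69  52.33] hole in deck [ 53.86 -34.22   4.6 ]
axis err [-0.01 -0.01 -1.  ]
[(np.float64(275.62915511259547), np.float64(213.30759457292845)), (np.float64(275.6451418685751), np.float64(199.75412114760968)), (np.float64(275.66152856545887), np.float64(185.86158028275997))]
```

View pics/z3.png

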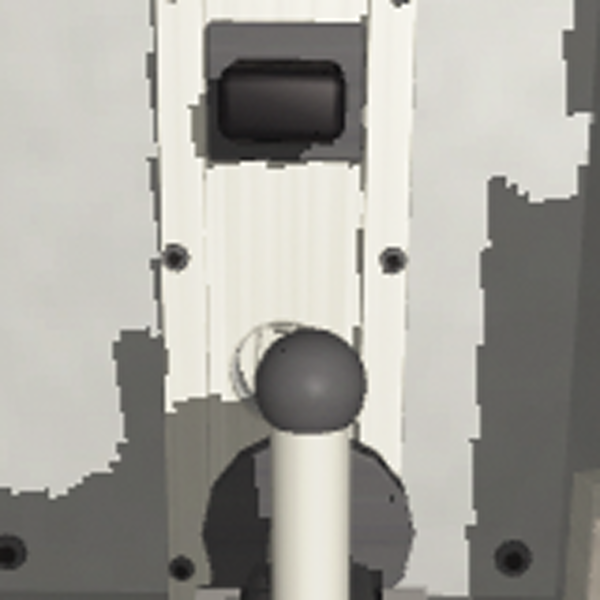

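The hole centre seen at w7 (275.5,199.5) matches the predicted (275.6,199.8). The tip is 4.8 mm too far up the slope and 1 mm left. I'll correct and go down to the socket mouth.

apply_moves(targets=[255,-0.4,0.1,0,0,255,-0.4,0.1,2,0,255,-0.4,0.1,4,0,255,-0.4,0.1,5,0,255,-0.4,0.1,5.5,0,255,-0.4,0.1,5.8,0,255,-0.4,0.1,5.8,0,255,-0.4,0.1,5.8,0])

```text
t: 19.58
tcp_pos: [591.9, -76.2, 120.4]
eef_rot: [[0.91, -0.049, 0.412], [-0.038, -0.999, -0.034], [0.413, 0.015, -0.91]]
contact_force: [0.2, -0.1, -1.1]
width: 0.15
```

```bash
cat >> h.py <<'E'
def chk(k=3,off=(0,-2.3,73.4)):
    np.set_printoptions(precision=3,suppress=True)
    t,R,sd,s=avg(k);B=np.c_[ex,ey,n];tip=t+R@np.array(off)
    print('t',s['t'],'tcp',t,'tip deck',(tip-p0)@B,'axis',B.T@R[:,2],'toolx',B.T@R[:,0],'F tool',R.T@s['contact_force'],'F',s['contact_force'],'M tool',R.T@s['moment'],'w',s['width']*85,'J',s['joints'])
E
python3 -c "
from h import *
chk()"
```

```text
t 19.7333 tcp [592.005 -76.288 120.669] tip deck [ 50.822 -34.114  -7.435] axis [-0.011 -0.014 -1.   ] toolx [ 1.     0.007 -0.011] F tool [-0.939  1.128  1.507] F [-0.287 -1.143 -1.742] M tool [ 0.006 -0.291  0.039] w 12.616392757144745 J [-16.581   3.45  118.894   8.738  33.945 -20.208]
```

apply_moves(targets=[255,0.28,0,0,0,255,0.28,0,0,0,255,0.28,0,0.4,0,255,0.28,0,0.7,0,255,0.28,0,0.7,0,255,0.28,0,0.7,0])

```text
t: 20.23
tcp_pos: [597.7, -77.2, 114.6]
eef_rot: [[0.909, -0.049, 0.413], [-0.038, -0.999, -0.035], [0.414, 0.016, -0.91]]
contact_force: [1.9, -3.2, -1.7]
width: 0.152
```

```bash
python3 -c "
from h import *
chk()"
```

```text
t 20.3833 tcp [597.62  -77.114 114.738] tip deck [ 53.426 -34.71  -15.203] axis [-0.011 -0.015 -1.   ] toolx [ 1.     0.007 -0.011] F tool [1.663 3.441 3.292] F [ 2.702 -3.615 -2.252] M tool [-0.844  0.046  0.027] w 12.805799664533984 J [-16.457   4.702 118.326   8.743  33.246 -20.15 ]
```

The tip has entered the socket, about 6 mm below the mouth with only light side force. I'll go deeper, easing to the right.

apply_moves(targets=[255,0,0.1,0.2,0,255,0,0.1,0.4,0,255,0,0.1,0.6,0,255,0,0.1,0.6,0,255,0,0.1,0.6,0])

```text
t: 20.8
tcp_pos: [600.0, -77.7, 109.3]
eef_rot: [[0.91, -0.049, 0.413], [-0.038, -0.999, -0.034], [0.414, 0.015, -0.91]]
contact_force: [3.1, -1.9, -0.8]
width: 0.154
```

```bash
python3 -c "
from h import *
chk()"
```

```text
t 20.95 tcp [599.98  -77.723 109.334] tip deck [ 53.286 -35.141 -21.108] axis [-0.011 -0.014 -1.   ] toolx [ 1.     0.007 -0.011] F tool [2.747 1.907 3.463] F [ 3.835 -2.128 -1.985] M tool [-0.391  0.407  0.053] w 12.618812934219301 J [-16.479   5.527 118.142   8.984  32.633 -20.417]
```

Fully in, at 12 mm depth. I'll turn clockwise, shifting the TCP so the key axis, which sits 2.3 mm off the tool axis, stays put.

apply_moves(targets=[255,-0.03,0,0,0.12,255,-0.06,-0.01,0,0.24,255,-0.08,-0.02,0,0.36,255,-0.11,-0.03,0,0.48,255,-0.13,-0.04,0,0.6,255,-0.15,-0.06,0,0.72,255,-0.17,-0.08,0,0.84,255,-0.19,-0.1,0,0.96,255,-0.2,-0.12,0,1.08,255,-0.21,-0.15,0,1.2,255,-0.22,-0.17,0,1.3,255,-0.22,-0.17,0,1.3,255,-0.22,-0.17,0,1.3])

```text
t: 22.03
tcp_pos: [597.5, -76.3, 108.4]
eef_rot: [[0.199, -0.889, 0.412], [-0.972, -0.233, -0.035], [0.127, -0.393, -0.911]]
contact_force: [0.3, -4.0, 2.1]
width: 0.149
```

```bash
python3 -c "
from h import *
chk()"
```

```text
t 22.1833 tcp [597.588 -76.304 108.391] tip deck [ 52.807 -35.541 -20.922] axis [-0.012 -0.014 -1.   ] toolx [ 0.277 -0.961  0.01 ] F tool [ 4.013  1.328 -1.812] F [-1.132 -4.147  1.636] M tool [-0.345  0.932  0.013] w 12.631158436071368 J [-16.368   5.34  118.46    8.853  32.542  54.148]
```

apply_moves(targets=[255,-0.03,0,0,0.12,255,-0.05,-0.01,0,0.2,255,-0.05,-0.01,0,0.2,255,-0.05,-0.01,0,0.2])

```text
t: 22.52
tcp_pos: [597.5, -75.6, 108.3]
eef_rot: [[0.018, -0.911, 0.412], [-0.999, -0.036, -0.034], [0.046, -0.41, -0.911]]
contact_force: [-2.1, -3.8, 3.2]
width: 0.146
```

```bash
python3 -c "
from h import *
chk(2)"
```

```text
t 22.6167 tcp [597.507 -75.624 108.273] tip deck [ 52.719 -35.294 -20.975] axis [-0.013 -0.014 -1.   ] toolx [ 0.081 -0.997  0.013] F tool [ 5.003 -0.219 -3.719] F [-1.242 -4.862  3.706] M tool [-0.406  1.05  -0.032] w 12.909749721004196 J [-16.301   5.336 118.475   8.83   32.537  65.669]
```

apply_moves(targets=[255,-0.03,0,0,0.1,255,-0.03,0,0,0.12,255,-0.03,0,0,0.12,255,-0.03,0,0,0.12])

```text
t: 22.95
tcp_pos: [597.5, -75.2, 108.2]
eef_rot: [[-0.091, -0.907, 0.412], [-0.996, 0.084, -0.034], [-0.004, -0.413, -0.911]]
contact_force: [-2.0, -5.1, 3.3]
width: 0.148
```

```bash
python3 -c "
from h import *
chk(2)"
```

```text
t 23.05 tcp [597.491 -75.241 108.194] tip deck [ 52.655 -35.179 -21.029] axis [-0.013 -0.014 -1.   ] toolx [-0.039 -0.999  0.014] F tool [ 4.809  0.138 -4.098] F [-2.248 -4.637  3.658] M tool [-0.288  1.161 -0.087] w 12.431007937106166 J [-16.259   5.337 118.482   8.807  32.53   72.541]
```

apply_moves(targets=[255,-0.02,0,0,0.1,255,-0.03,0,0,0.15,255,-0.03,0,0,0.15,255,-0.03,0,0,0.15])

```text
t: 23.38
tcp_pos: [597.5, -74.8, 108.1]
eef_rot: [[-0.225, -0.883, 0.411], [-0.972, 0.232, -0.034], [-0.065, -0.408, -0.911]]
contact_force: [-1.6, -4.2, 2.1]
width: 0.151
```

Run:
```python
from h import *
chk(2)
snap('wrist','w8')
a=cv2.imread('pics/w8.png')
snap('side','s8');b=cv2.imread('pics/s8.png')
cr=cv2.resize(b[140:240,220:353],(400,300),interpolation=cv2.INTER_CUBIC)
cv2.imwrite('pics/z4.png',np.hstack([cv2.resize(a,(400,300),interpolation=cv2.INTER_AREA),cr]))
```

```text
t 23.4833 tcp [597.496 -74.793 108.06 ] tip deck [ 52.537 -35.057 -21.138] axis [-0.013 -0.014 -1.   ] toolx [-0.188 -0.982  0.016] F tool [ 4.199 -0.621 -3.641] F [-1.898 -4.101  3.294] M tool [-0.134  1.072 -0.114] w 12.613076190821014 J [-16.217   5.345 118.49    8.802  32.518  81.245]
```

View pics/z4.png

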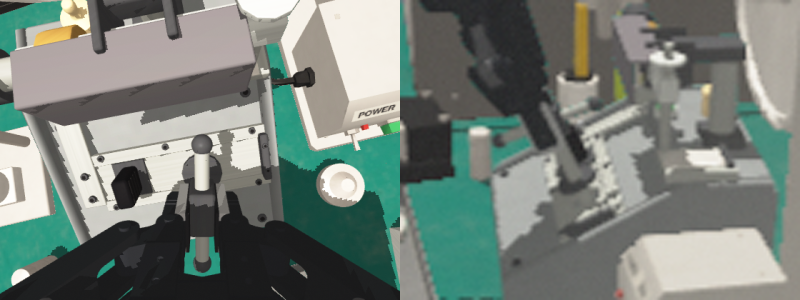

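The side view shows the key seated in the deck and the wrist view shows the crossbar still in line with the jaws. The tool has turned 1.76 rad with only about 0.11 N m, so no hard stop yet. I'll check whether the key has shifted in the grip.

Run:
```python
from h import *
np.set_printoptions(precision=2,suppress=True)
s=state();t=s['tcp_pos'];R=np.array(s['eef_rot'])
w=load('w8')
P,u,v=toolpts(w,t,R,-60,5,50); Q=P[(abs(P[:,0])<14)&(P[:,2]<-10)&(P[:,2]>-30)]
for y in (-48,-42,-36,-30,-24,18,24,30,36):
    k=(Q[:,1]>=y)&(Q[:,1]<y+6)
    if k.sum()>3: print('bar',y,k.sum(),Q[k].min(0),Q[k].max(0))
P,u,v=toolpts(w,t,R,22,40); print('collar',P.min(0),P.max(0),np.percentile(P,[2,98],axis=0))
print(s['joint_torque'],s['moment'],s['contact_force'])
```

```text
bar -48 195 [ -5.14 -44.6  -22.87] [  3.91 -42.   -15.08]
bar -42 457 [ -5.89 -41.99 -23.88] [  4.71 -36.01 -16.57]
bar -36 329 [ -4.75 -35.99 -23.01] [  3.33 -30.03 -16.25]
bar -30 329 [ -4.54 -29.99 -22.72] [  3.36 -24.03 -16.12]
bar -24 303 [ -4.58 -23.99 -22.3 ] [  3.02 -18.02 -17.53]
bar 18 229 [ -4.55  18.01 -21.41] [  3.4   23.98 -15.52]
bar 24 224 [ -4.16  24.02 -21.53] [  3.44  29.98 -16.18]
bar 30 363 [ -5.95  30.01 -23.12] [  4.76  35.91 -14.09]
bar 36 47 [ -5.47  36.06 -21.65] [  3.85  38.92 -17.93]
collar [-15.24 -16.47  22.03] [13.83  4.99 36.65] [[-14.55 -15.4   30.09]
 [ 12.9    4.1   33.85]]
[  2.66 -28.94 -25.36   1.2   -1.07   0.12] [-0.99  0.38 -0.34] [-1.44 -4.27  2.8 ]
```

No twist or slip in the grip. I'll check the depth by pressing down gently.

apply_moves(targets=[255,0,0,0.2,0,255,0,0,0.4,0,255,0,0,0.5,0,255,0,0,0.5,0])

```text
t: 23.92
tcp_pos: [599.8, -74.8, 107.8]
eef_rot: [[-0.226, -0.883, 0.411], [-0.972, 0.233, -0.033], [-0.067, -0.407, -0.911]]
contact_force: [-25.0, -2.6, 33.8]
width: 0.152
```

Run:
```python
from h import *
chk(2)
```

```text
t 24.0167 tcp [599.737 -74.786 107.738] tip deck [ 54.415 -34.876 -22.381] axis [-0.013 -0.013 -1.   ] toolx [-0.189 -0.982  0.015] F tool [  4.297   7.767 -39.314] F [-24.002  -1.063  32.359] M tool [-1.871  1.109 -0.048] w 12.50571163907337 J [-16.17    5.643 118.202   8.851  32.525  81.247]
```

apply_moves(targets=[255,0,0,-0.4,0,255,0,0,-0.4,0.1,255,-0.03,0,-0.4,0.2,255,-0.05,0,-0.4,0.3,255,-0.05,0,-0.4,0.3,255,-0.05,0,-0.4,0.3])

```text
t: 24.52
tcp_pos: [598.6, -74.1, 107.8]
eef_rot: [[-0.477, -0.776, 0.413], [-0.86, 0.51, -0.033], [-0.185, -0.371, -0.91]]
contact_force: [-3.1, -1.8, 5.6]
width: 0.146
```

Run:
```python
from h import *
chk(2)
snap('wrist','w9')
```

```text
t 24.6167 tcp [598.635 -74.049 107.839] tip deck [ 53.315 -34.859 -21.793] axis [-0.011 -0.013 -1.   ] toolx [-0.47  -0.882  0.017] F tool [ 1.469 -0.79  -5.637] F [-2.413 -1.477  5.152] M tool [0.057 0.572 0.059] w 12.559753529747905 J [-16.126   5.463 118.415   8.863  32.401  98.469]
```

The key has now turned 2.06 rad with no stop felt. I'll withdraw and look at the cam itself.

apply_moves(targets=[255,0,0,-3,0,255,0,0,-6,0,255,0,2,-8,0,255,0,5,-8,0,255,0,5,-8,0,255,0,5,-8,0])

```text
t: 25.17
tcp_pos: [522.8, -43.7, 158.2]
eef_rot: [[-0.477, -0.78, 0.406], [-0.86, 0.51, -0.03], [-0.183, -0.363, -0.913]]
contact_force: [0.6, 0.1, -1.0]
width: 0.148
```

Run:
```python
from h import *
chk(2)
w=snap('wrist','w10')
h=[proj(w,p0+np.c_[ex,ey,n]@np.array([53.7,-34.2,z])) for z in (4.6,-9)];print(h)
x,y=map(int,h[0])
a=w['img'][:,:,::-1]
M=np.float32([[8,0,200-8*x],[0,8,200-8*y]])
cr=cv2.warpAffine(a,M,(400,400),flags=cv2.INTER_CUBIC)
w3=load('w3')['img'][:,:,::-1]; cr3=cv2.warpAffine(w3,np.float32([[8,0,200-8*339],[0,8,200-8*203]]),(400,400),flags=cv2.INTER_CUBIC)
cv2.imwrite('pics/z5.png',np.hstack([cr3,cr]))
for k in ('w3','w10'):
    c=load(k); r=np.array(c['orientation']); print(k,'ex in img',r.T@ex,'ey',r.T@ey)
```

```text
t 25.2667 tcp [525.468 -44.993 160.233] tip deck [ 7.817 -9.398 57.262] axis [-0.015 -0.012 -1.   ] toolx [-0.471 -0.882  0.017] F tool [-0.713 -0.177  0.843] F [ 0.823  0.495 -0.572] M tool [-0.258  0.134  0.014] w 12.527474727960138 J [-15.055  -9.471 126.056   6.763  39.64  101.768]
[(np.float64(282.73306462725606), np.float64(128.8448474726027)), (np.float64(282.44103453881445), np.float64(127.31677210031317))]
w3 ex in img [ 0.905 -0.172  0.388] ey [0.046 0.949 0.313]
w10 ex in img [-0.472  0.839  0.272] ey [-0.882 -0.454 -0.128]
```

View pics/z5.png

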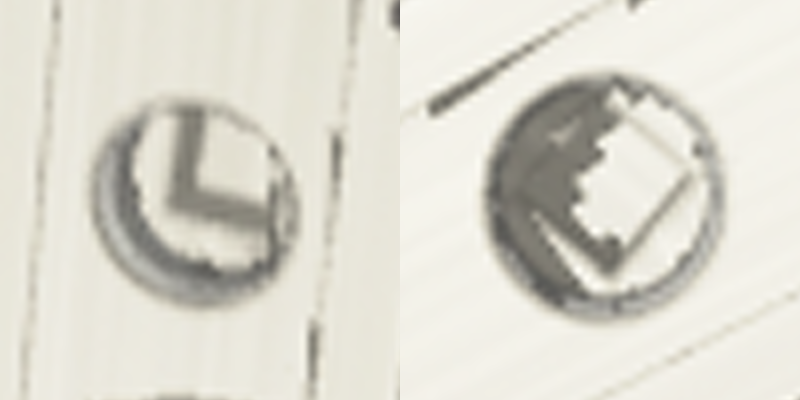

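The cam square is now turned about 1.2 rad clockwise; its two visible edges give 1.23 and 1.18, so the lock is at its stop. I read the extra turn as the key slipping past it. Next: retreat, turn the key back, and untilt at the inner boundary.

apply_moves(targets=[255,0,0,-4,0,255,1,2,-8,-0.12,255,6.1,13.3,-32.7,-0.24,255,6.1,13.3,-32.7,-0.36,255,6.1,13.3,-32.7,-0.48,255,6.1,13.3,-32.7,-0.6,255,6.1,13.3,-32.7,-0.72,255,6.1,13.3,-32.7,-0.84,255,6.1,13.3,-32.7,-0.96,255,6.1,13.3,-32.7,-1.08,255,6.1,13.3,-32.7,-1.2,255,6.1,13.3,-32.7,-1.32,255,6.1,13.3,-32.7,-1.44,255,6.1,13.3,-32.7,-1.56,255,6.1,13.3,-32.7,-1.68,255,6.1,13.3,-32.7,-1.8,255,6.1,13.3,-32.7,-1.92,255,6.1,13.3,-32.7,-2.04,255,6.1,13.3,-32.7,-2.1,255,6.1,13.3,-32.7,-2.1])

```text
t: 26.98
tcp_pos: [364.2, -26.4, 412.5]
eef_rot: [[0.924, -0.019, 0.383], [-0.008, -0.999, -0.032], [0.383, 0.026, -0.923]]
contact_force: [0.0, 0.9, -1.3]
width: 0.148
```

Run:
```python
from h import *
chk(1)
```

```text
t 27.0333 tcp [364.178 -26.349 412.395] tip deck [-36.184   4.5   354.398] axis [-0.044 -0.013 -0.999] toolx [ 0.998  0.036 -0.045] F tool [-0.447 -0.736  0.741] F [-0.113  0.717 -0.875] M tool [ 0.015 -0.206 -0.034] w 12.9714964966224 J [-20.216 -44.396 120.493   5.922  82.1   -18.944]
```

apply_moves(targets=[255,-20,0,0,0,255,-20,0,0,0])

```text
t: 27.2
tcp_pos: [356.8, -31.0, 388.5]
eef_rot: [[0.935, -0.02, 0.353], [-0.011, -0.999, -0.03], [0.354, 0.024, -0.935]]
contact_force: [-0.4, 0.7, -1.4]
width: 0.149
```

apply_moves(targets=[255,-20,0,0,0,255,-20,0,0,0])

```text
t: 27.37
tcp_pos: [348.2, -37.2, 363.3]
eef_rot: [[0.946, -0.019, 0.323], [-0.012, -1.0, -0.026], [0.323, 0.02, -0.946]]
contact_force: [-0.1, -0.0, -1.3]
width: 0.146
```

apply_moves(targets=[255,-20,0,0,0,255,-20,0,0,0])

```text
t: 27.53
tcp_pos: [339.2, -45.8, 340.3]
eef_rot: [[0.955, -0.018, 0.295], [-0.012, -1.0, -0.021], [0.295, 0.016, -0.955]]
contact_force: [0.4, 0.4, -1.2]
width: 0.15
```

apply_moves(targets=[255,-20,0,0,0,255,-20,0,0,0])

```text
t: 27.7
tcp_pos: [328.5, -57.5, 317.3]
eef_rot: [[0.963, -0.016, 0.268], [-0.013, -1.0, -0.015], [0.268, 0.011, -0.963]]
contact_force: [-0.4, 0.2, -0.9]
width: 0.151
```

apply_moves(targets=[255,-20,0,0,0,255,-20,0,0,0])

```text
t: 27.87
tcp_pos: [315.0, -73.2, 293.9]
eef_rot: [[0.97, -0.014, 0.241], [-0.013, -1.0, -0.006], [0.241, 0.003, -0.97]]
contact_force: [-0.1, -0.0, -1.6]
width: 0.152
```

Run:
```python
from h import *
s=state();print(s['joints'],s['qvel'])
```

```text
[-32.59454448 -44.4854834  131.19650878   7.2458556   81.32599236
 -32.16360378] [-27.04106529   0.05532111  13.38534251   6.15217077  -8.18658548
 -28.24023189]
```

apply_moves(targets=[255,-20,-10,-10,0,255,-20,-10,-10,0])

```text
t: 28.03
tcp_pos: [309.9, -56.2, 306.3]
eef_rot: [[0.978, -0.017, 0.21], [-0.017, -1.0, 0.001], [0.21, -0.004, -0.978]]
contact_force: [1.0, 0.2, -0.6]
width: 0.148
```

apply_moves(targets=[255,-20,-10,-10,0,255,-20,-10,-10,0])

```text
t: 28.2
tcp_pos: [305.8, -33.0, 325.6]
eef_rot: [[0.983, -0.014, 0.183], [-0.015, -1.0, 0.004], [0.183, -0.007, -0.983]]
contact_force: [0.5, 0.3, -1.6]
width: 0.146
```

apply_moves(targets=[255,-20,-8,-6,0,255,-20,-8,-6,0])

```text
t: 28.37
tcp_pos: [298.8, -8.0, 335.6]
eef_rot: [[0.988, -0.013, 0.154], [-0.014, -1.0, 0.005], [0.154, -0.007, -0.988]]
contact_force: [0.6, -0.7, -1.6]
width: 0.146
```

apply_moves(targets=[255,-20,0,-4,0,255,-20,0,-4,0])

```text
t: 28.53
tcp_pos: [288.7, -10.0, 341.2]
eef_rot: [[0.993, -0.01, 0.122], [-0.011, -1.0, 0.007], [0.122, -0.008, -0.993]]
contact_force: [0.1, -0.2, -0.6]
width: 0.149
```

apply_moves(targets=[255,-20,0,-4,0,255,-20,0,-4,0])

```text
t: 28.7
tcp_pos: [278.2, -13.8, 350.5]
eef_rot: [[0.996, -0.012, 0.09], [-0.013, -1.0, 0.009], [0.09, -0.01, -0.996]]
contact_force: [-0.1, -0.3, -1.4]
width: 0.151
```

apply_moves(targets=[255,-20,0,-4,0,255,-20,0,-4,0])

```text
t: 28.87
tcp_pos: [267.3, -18.5, 364.3]
eef_rot: [[0.998, -0.012, 0.059], [-0.013, -1.0, 0.012], [0.059, -0.012, -0.998]]
contact_force: [-0.1, -0.0, -1.0]
width: 0.148
```

apply_moves(targets=[255,-20,0,-4,0,255,-20,0,-4,0])

```text
t: 29.03
tcp_pos: [255.4, -24.8, 382.5]
eef_rot: [[1.0, -0.012, 0.028], [-0.012, -1.0, 0.015], [0.028, -0.016, -0.999]]
contact_force: [1.3, 0.5, -2.0]
width: 0.148
```

apply_moves(targets=[255,-20,0,-4,0])

```text
t: 29.12
tcp_pos: [245.9, -28.7, 393.6]
eef_rot: [[1.0, -0.011, 0.004], [-0.011, -1.0, 0.019], [0.003, -0.019, -1.0]]
contact_force: [-0.4, -0.9, -0.6]
width: 0.148
```

Run:
```python
from h import *
chk(2)
s=state();print(np.array(s['eef_rot']))
```

```text
t 29.2167 tcp [246.006 -29.509 395.971] tip deck [-177.408   -2.343  396.34 ] axis [-0.42   0.017 -0.908] toolx [ 0.907  0.037 -0.419] F tool [-0.139  0.448  1.848] F [-0.133 -0.416 -1.856] M tool [-0.042  0.051  0.033] w 12.741314584315456 J [-24.516 -44.507 119.875   1.082 104.648 -23.491]
[[ 1.    -0.013  0.007]
 [-0.013 -1.     0.017]
 [ 0.007 -0.017 -1.   ]]
```

Upright again. I'll move over the block and check how the key sits in the hand before inserting.

```bash
python3 -c "
from h import *
go((490.1,-305.5,200),(490.1,-305.5,145))"
```

```text
tcp [246.46069377 -29.35248273 395.55434964]
delta cm [24.59 27.62 19.27]
delta cm [24.55 27.71 24.77]
```

apply_moves(targets=[255,24.6,27.6,19.3,-0.057,255,24.6,27.6,19.3,-0.057,255,24.6,27.6,19.3,-0.057,255,24.6,27.6,19.3,-0.057,255,24.6,27.6,19.3,-0.057,255,24.6,27.6,19.3,-0.057,255,24.6,27.6,19.3,-0.057,255,24.6,27.6,19.3,-0.057,255,24.6,27.6,19.3,-0.057,255,24.6,27.6,19.3,-0.057,255,24.6,27.7,24.8,-0.057,255,24.6,27.7,24.8,-0.057,255,24.6,27.7,24.8,-0.057,255,24.6,27.7,24.8,-0.057,255,24.6,27.7,24.8,-0.057])

```text
t: 30.47
tcp_pos: [490.3, -303.6, 142.9]
eef_rot: [[0.999, 0.046, 0.006], [0.046, -0.999, 0.017], [0.007, -0.016, -1.0]]
contact_force: [0.3, 0.0, -0.3]
width: 0.147
```

Run:
```python
from h import *
np.set_printoptions(precision=2,suppress=True)
t,R,sd,s=avg(3); w=snap('wrist','w11'); print(t,sd,R.tolist())
P,u,v=toolpts(w,t,R,-60,5,50); Q=P[(abs(P[:,0])<14)&(P[:,2]<-10)&(P[:,2]>-30)]
for y in (-48,-42,-36,-30,-24,18,24,30,36):
    k=(Q[:,1]>=y)&(Q[:,1]<y+6)
    if k.sum()>3: print('bar',y,k.sum(),Q[k].min(0),Q[k].max(0))
P,u,v=toolpts(w,t,R,15,42); print('collar',P.min(0),P.max(0),np.percentile(P,[2,98],axis=0))
print('tip',t+R@[0,-2.3,73.4],'want',(490.5,-302.0))
```

```text
[ 490.82 -304.03  143.99] [0.05 0.03 0.13] [[0.9988923821935747, 0.04648938524493476, 0.007262634177334481], [0.046373325134194454, -0.998805374582385, 0.015405791811546495], [0.007970163840477752, -0.015051935586177779, -0.9998549473415962]]
bar -48 260 [ -4.42 -45.24 -24.82] [  5.2  -42.01 -14.83]
bar -42 426 [ -4.87 -41.99 -24.57] [  5.68 -36.   -17.08]
bar -36 331 [ -3.5  -35.99 -23.04] [  4.31 -30.   -16.98]
bar -30 319 [ -3.56 -29.99 -23.05] [  4.31 -24.01 -17.47]
bar -24 307 [ -3.62 -23.98 -22.29] [  3.99 -18.01 -17.36]
bar 18 232 [ -3.62  18.03 -20.93] [  4.36  23.97 -15.43]
bar 24 208 [ -3.62  24.02 -20.86] [  3.98  29.99 -15.64]
bar 30 353 [ -5.01  30.03 -21.37] [  5.77  35.98 -13.23]
bar 36 25 [ -3.65  36.05 -21.02] [  3.12  37.91 -18.27]
collar [-14.63 -17.95  19.63] [14.97  4.77 35.59] [[-13.54 -17.12  30.07]
 [ 13.86   3.45  33.71]]
tip [ 491.25 -300.61   70.63] want (490.5, -302.0)
```

View pics/w11.png

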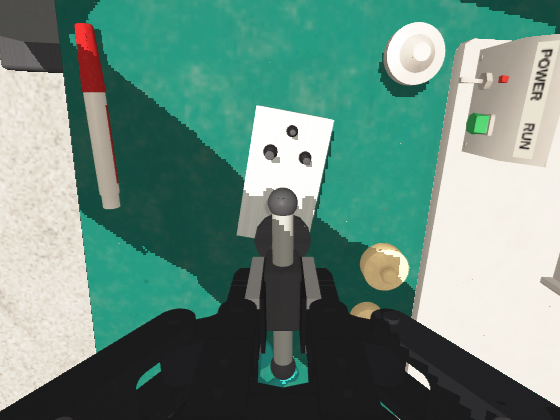

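Wrist view: the key hangs over the bright block, whose spare bits are at (270,153), (292,131) and (305,158). The key pivoted only about 0.02 rad in the jaws. I'll correct by (−0.7, −2.9) mm and lower halfway.

apply_moves(targets=[255,-0.07,0.25,0,0,255,-0.07,0.25,1,0,255,-0.07,0.25,2,0,255,-0.07,0.25,3,0,255,-0.07,0.25,4,0,255,-0.07,0.25,4,0,255,-0.07,0.25,4,0])

```text
t: 31.25
tcp_pos: [487.9, -304.3, 99.1]
eef_rot: [[0.999, 0.046, 0.0], [0.046, -0.999, 0.021], [0.001, -0.021, -1.0]]
contact_force: [-0.1, 0.3, -0.3]
width: 0.145
```

Run:
```python
from h import *
np.set_printoptions(precision=2,suppress=True)
t,R,sd,s=avg(3); print(s['t'],t,s['contact_force'],s['moment'],'tip',t+R@[0,-3.5,73.4])
```

```text
31.4 [ 488.96 -304.93  100.71] [-0.07 -0.56 -1.54] [-0.03 -0.03 -0.05] tip [ 489.   -300.03   27.39]
```

apply_moves(targets=[255,0.1,0.1,0.5,0,255,0.1,0.1,1,0,255,0.1,0.1,1.6,0,255,0.1,0.1,2.0,0,255,0.1,0.1,2.1,0,255,0.1,0.1,2.1,0,255,0.1,0.1,2.1,0])

```text
t: 31.98
tcp_pos: [490.1, -305.5, 81.3]
eef_rot: [[0.999, 0.046, 0.002], [0.046, -0.999, 0.019], [0.003, -0.019, -1.0]]
contact_force: [-3.4, 2.0, 7.0]
width: 0.149
```

Run:
```python
from h import *
np.set_printoptions(precision=2,suppress=True)
t,R,sd,s=avg(3); print(s['t'],t,s['contact_force'],s['moment'],'tip',t+R@[0,-3.5,73.4])
```

```text
32.1333 [ 490.1  -305.54   81.27] [-3.23  2.17  7.22] [ 0.41  0.63 -0.01] tip [ 490.1  -300.63    7.95]
```

The collar is seated, with 7 N upward. Releasing and rising.

apply_moves(targets=[0,0,0,0,0,0,0,0,0,0,0,0,0,0,0,0,0,0,0,0,0,0,0,0,0,0,0,0,-2,0,0,0,0,-5,0,0,0,0,-9,0,0,0,0,-13,0,0,0,0,-17,0,0,0,0,-17,0])

```text
t: 33.05
tcp_pos: [494.0, -312.5, 260.9]
eef_rot: [[0.999, 0.046, 0.017], [0.046, -0.999, 0.007], [0.017, -0.006, -1.0]]
contact_force: [1.1, -1.6, 1.5]
width: 1.002
```

Run:
```python
from h import *
np.set_printoptions(precision=2,suppress=True)
s=state();print(s['t'],s['tcp_pos'],s['width'],s['contact_force'])
c=snap('wrist','w12');snap('side','s12')
H,W=c['depth'].shape;vv,uu=np.mgrid[0:H,0:W];d=c['depth']
P=np.stack([(uu-c['cx'])/c['fx'],-(vv-c['cy'])/c['fy'],-np.ones_like(d)],-1)*d[...,None]@np.array(c['orientation']).T+c['xyz']
box=(d>0)&(abs(P[...,0]-489)<50)&(abs(P[...,1]+300)<60)
k=box&(P[...,2]>80)&(P[...,2]<125)&(abs(P[...,0]-489)<12); Q=P[k]
print('key',k.sum(),Q.min(0),Q.max(0))
for y in range(-350,-250,8):
    m=(Q[:,1]>=y)&(Q[:,1]<y+8)
    if m.sum()>3: print(y,m.sum(),Q[m,2].max(),np.median(Q[m,0]))
m=box&(abs(P[...,2]-48)<8)&(P[...,1]>-285);print('block/collar z',np.median(P[m][:,2]))
a=cv2.imread('pics/w12.png');b=cv2.imread('pics/s12.png')
cv2.imwrite('pics/z6.png',np.hstack([cv2.resize(a,(400,300),interpolation=cv2.INTER_AREA),cv2.resize(b[225:315,170:290],(400,300),interpolation=cv2.INTER_CUBIC)]))
```

```text
33.05 [ 493.98 -312.45  260.9 ] 1.002338133360271 [ 1.13 -1.56  1.48]
key 1142 [ 482.83 -341.82   87.29] [ 497.45 -258.07  108.27]
-342 86 103.64245011186131 491.6894809324082
-334 80 103.42943705200508 491.3609557788312
-326 78 102.5288935648968 490.9928867232544
-318 83 107.51682154927988 490.6811954060458
-310 148 108.27143915852412 490.4837258053358
-302 160 107.97056207126434 489.9650785597523
-294 178 107.93164243467885 489.82570359999704
-286 85 102.84356661038476 489.35378748289605
-278 85 102.47180005046266 489.0820397584739
-270 104 103.63109472526969 488.6356921595479
-262 55 103.20038607128367 488.55477475354445
block/collar z 44.397345569490085
```

The key stands level at (490,−300) with its top at 108 mm, the same as at the start, and the robot is clear of everything. Handing in.

```bash
python3 -c "
from h import *
print(sign_off(), state()['t'])"
```

```text
the job is handed in; nothing more can be done
the job is handed in; nothing more can be done
```

I did every step and handed the job in at about 33 s of the 64 s allowed; `sign_off()` gives no verdict.

**What I did**
- **Transport lock:** I pushed it right with one open finger until it stopped. The force rose from about 4 N to 25 N with no further travel.
- **Tilting the tool:** The moves only turn about the tool's own axis, so I tilted the tool square to the deck by commanding poses just out of reach. I undid the tilt at the inner edge of the reach.
- **Cam lock:** I took the key from the block, put it about 12 mm into the socket, turned it clockwise, and drew it out.
- **Key:** I stood it back in its hole in the block and released it.

**Last checks**
- **Slide:** It still looked home after the turning. The hole lay where predicted over the socket, to within about 1 mm.
- **Cam lock:** The socket square had turned about 1.2 rad (its two visible edges gave 1.23 and 1.18), against the 1.0 needed.
- **Key in the block:** The crossbar is level at both ends, the top of the hub is at 108 mm as before I took it out, and the hub is at (490, −300). There was 7 N of upward force on seating before I let go.
- **Gripper:** Fully open and about 180 mm above where it released the key.

**What disagreed or was not checked**
- **No hard stop felt:** I turned the tool 2.06 rad, more than the 1.4 to 1.5 expected, and measured only about 0.1 N m. I think the key slipped past in the socket once the cam reached its stop, but I only have the picture of the cam to show it is tight.
- **Bystanders:** I did not measure them again at the end; no contact with them was noticed.
- **Final picture:** The viewer's limit of 12 pictures stopped me looking at it, so the last key check rests on depth numbers alone.

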